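Load loose vials into a sliding-cover carrier

TASK

Pack every glass vial that is lying in the grey tray into the vial carrier: unscrew the black cap all the way, slide the clear cover fully back away from you, and lay each vial on its side in a cross groove of the carrier, one to a groove; the vials roll, so cage them as you handle them. When all of them lie in grooves, slide the cover fully home over them and only then screw the cap fully tight again. Leave the dropper bottle, the foil-topped jar and the tape roll alone.

Things in the scene. Friction and masses are not known exactly. Their poses are not given: they have to be found in the camera images.
- vial_0_center (a point): 30 ml glass sample vial with a white cap, 68 mm long, 29 mm across (30 mm at the cap), 28 g, lying on its side; it rolls freely. This point is its centre, half-way along on its axis; z is its long axis, towards the cap. The vial may be absent.
- vial_1_center (a point): 30 ml glass sample vial with a white cap, 68 mm long, 29 mm across (30 mm at the cap), 28 g, lying on its side; it rolls freely. This point is its centre, half-way along on its axis; z is its long axis, towards the cap. The vial may be absent.
- vial_2_center (a point): 30 ml glass sample vial with a white cap, 68 mm long, 29 mm across (30 mm at the cap), 28 g, lying on its side; it rolls freely. This point is its centre, half-way along on its axis; z is its long axis, towards the cap. The vial may be absent.
- tray: Grey plastic spill tray, fixed, 112 (x) by 320 (y) mm with a rim 18 mm high and 4 mm thick; its flat floor is 3 mm thick, so the axis of a vial lying on it is 17.5 mm above the bench. Over the last 40 mm before each y end the floor rises by 9 mm as a ramp, so that a vial rolls back. Origin: centre of its underside; z up.
- carrier: Grey vial carrier, fixed to the bench. Origin: centre of its underside; z up, x the way the cover opens (away from the robot). Three cross grooves run along its y, at x = -54, 0 and +54 mm, between end walls at y = -45 and +45 mm (4 mm thick, 25 mm high). Side plates at y = +-56 mm, 54 mm high, carry the cover and run on as rails to x = 290 mm.
- cover (a joint): Clear sliding cover, 135 (x) by 104 (y) by 4 mm, underside 46 mm above the bench, with a tab in front that carries the screw cap. Joint value in m: 0 = home over the grooves, grows as it slides to the carrier's +x, stop at 0.22. Home, it spans carrier x = -70 to +65 mm (tab to -130 mm). It slides with about 1.5 N and stays where left; move it by the screw cap.
- screw_cap (a joint): Turn of the captive screw cap in rad, about the vertical: 0 = tight (stop), grows counter-clockwise seen from above as it is unscrewed, stop at 5.0 = fully unscrewed. It neither rises nor comes off; about 0.03 N m of friction; stays where left. A white line on its top points to the carrier's -x when tight.
- cap_center (a point): Centre of the black ribbed screw cap (33 to 35 mm across, 21 mm high, its top 71.5 mm above the bench), half-way up. It sits on the cover's front tab at carrier x = -110 mm, y = 0 when the cover is home, and travels with the cover. x is the direction opposite the white line; z up.
- dropper_bottle: Bystander: standing dropper bottle, 34 mm across, 97 mm high; origin under its centre.
- foil_jar: Bystander: small jar under crumpled foil, 50 mm across, 48 mm high; origin under its centre.
- tape_roll: Bystander: black roll of tape lying flat, 53 mm across, 19 mm high; origin under its centre.
- groove_0 (a point): Middle of the near groove (carrier x = -54 mm), on the axis of a vial resting in it (26.5 mm above the bench); axes as the carrier's, so the groove runs along y. It is a pair of 10 mm steel rods, 86 mm long, axes 28 mm apart and 13 mm above the bench; a vial laid in it centres itself on them, with 9 mm to spare at each end.
- groove_1 (a point): Middle of the middle groove (carrier x = 0 mm), on the axis of a vial resting in it (26.5 mm above the bench); axes as the carrier's, so the groove runs along y. It is a pair of 10 mm steel rods, 86 mm long, axes 28 mm apart and 13 mm above the bench; a vial laid in it centres itself on them, with 9 mm to spare at each end.
- groove_2 (a point): Middle of the far groove (carrier x = 54 mm), on the axis of a vial resting in it (26.5 mm above the bench); axes as the carrier's, so the groove runs along y. It is a pair of 10 mm steel rods, 86 mm long, axes 28 mm apart and 13 mm above the bench; a vial laid in it centres itself on them, with 9 mm to spare at each end.
Not all that is in view belongs to the job. What is shaped like the part that bears vial_0_center but green is not meant.

How it is judged:
On the way, in this order (a step that is already met when the one before it is completed fails the run):
1. the screw cap is unscrewed (past 4.6 rad) with the cover still home (value of joint screw_cap above 4.6 rad and value of joint cover below 0.03 m), for 0.2 s.
2. the cover is slid back (past 190 mm) (value of joint cover above 0.19 m), for 0.2 s.
3. every vial lies on its side in a groove, with the cover still back (y of vial_0_center in the frame of carrier between -0.015 and 0.015 m and z of vial_0_center in the frame of carrier between 0.02 and 0.033 m and (x of vial_0_center in the frame of carrier between -0.061 and -0.047 m or x of vial_0_center in the frame of carrier between -0.007 and 0.007 m or x of vial_0_center in the frame of carrier between 0.047 and 0.061 m) and angle between the z axis of each of vial_0_center, vial_1_center, vial_2_center and the y axis of carrier, either way round below 0.15 rad and y of vial_1_center in the frame of carrier between -0.015 and 0.015 m and z of vial_1_center in the frame of carrier between 0.02 and 0.033 m and (x of vial_1_center in the frame of carrier between -0.061 and -0.047 m or x of vial_1_center in the frame of carrier between -0.007 and 0.007 m or x of vial_1_center in the frame of carrier between 0.047 and 0.061 m) and y of vial_2_center in the frame of carrier between -0.015 and 0.015 m and z of vial_2_center in the frame of carrier between 0.02 and 0.033 m and (x of vial_2_center in the frame of carrier between -0.061 and -0.047 m or x of vial_2_center in the frame of carrier between -0.007 and 0.007 m or x of vial_2_center in the frame of carrier between 0.047 and 0.061 m) and value of joint cover above 0.15 m), for 0.2 s.
4. the cover is slid home over the vials (to 8 mm), the cap still unscrewed (value of joint cover below 0.008 m and value of joint screw_cap above 2 rad), for 0.2 s.
At the end, for the whole second after the job is handed in: Every vial present rests on its side in a groove (centre within 7 mm of the groove's middle line and 15 mm of the carrier's, 20 to 33 mm above its underside, axis within 0.15 rad of the groove), the cover is home to 8 mm and the cap tight to 0.25 rad (y of vial_0_center in the frame of carrier between -0.015 and 0.015 m and z of vial_0_center in the frame of carrier between 0.02 and 0.033 m and (x of vial_0_center in the frame of carrier between -0.061 and -0.047 m or x of vial_0_center in the frame of carrier between -0.007 and 0.007 m or x of vial_0_center in the frame of carrier between 0.047 and 0.061 m) and angle between the z axis of each of vial_0_center, vial_1_center, vial_2_center and the y axis of carrier, either way round below 0.15 rad and y of vial_1_center in the frame of carrier between -0.015 and 0.015 m and z of vial_1_center in the frame of carrier between 0.02 and 0.033 m and (x of vial_1_center in the frame of carrier between -0.061 and -0.047 m or x of vial_1_center in the frame of carrier between -0.007 and 0.007 m or x of vial_1_center in the frame of carrier between 0.047 and 0.061 m) and y of vial_2_center in the frame of carrier between -0.015 and 0.015 m and z of vial_2_center in the frame of carrier between 0.02 and 0.033 m and (x of vial_2_center in the frame of carrier between -0.061 and -0.047 m or x of vial_2_center in the frame of carrier between -0.007 and 0.007 m or x of vial_2_center in the frame of carrier between 0.047 and 0.061 m) and linear speed of each of vial_0, vial_1, vial_2 below 0.03 m/s and value of joint cover below 0.008 m and value of joint screw_cap below 0.25 rad); the robot touches nothing.
It fails at once if the dropper bottle is pushed more than 30 mm or tipped (distance of dropper_bottle from where it was at the start of the episode above 0.03 m or angle between dropper_bottle's own z axis and vertical above 0.5 rad).
It fails at once if the foil jar is pushed more than 30 mm or tipped (distance of foil_jar from where it was at the start of the episode above 0.03 m or angle between foil_jar's own z axis and vertical above 0.5 rad).
It fails at once if the tape roll is pushed more than 30 mm or tipped (distance of tape_roll from where it was at the start of the episode above 0.03 m or angle between tape_roll's own z axis and vertical above 0.5 rad).
Of vial_0, vial_1, vial_2 only 2 to 3 are there at a start; the rules pass over those that are not, and their reading is None.
At some moment in a run one of vial_0, vial_1, vial_2 may be knocked a few centimetres aside while the robot is not near it.
It also fails if it takes over 210 s, if anything falls off the work surface, if the arm or the gripper's body presses on something with over 40 N, if the wrist force passes 120 N, or if a joint passes its speed limit or range.

ROBOT

A 7-joint arm with a two-finger parallel gripper is mounted at the origin on a cart in front of the work surface, level with it; the furniture and walls round the work are solid. World frame = base frame: x ahead of the robot, y to its left, z up, the work surface at z = 0. Lengths are in m, angles in rad, forces in N, time in s.
With the tool pointing down it reaches from about 0.4 to 0.925 m from the base axis. Payload 5.6 kg.
Tool frame: the origin (TCP) lies midway between the tips of the shut fingers; the grasp point (between the pads) lies 19 mm behind it; z points along the fingers, y is the line along which they close (so a half turn about z gives the same grasp; the last joint's range is limited). The gripper opens to 85 mm and grips with 20 to 120 N. Pads are 22 mm wide; open, the fingers measure 114 mm over their backs; the gripper's body (76 mm by 85 mm) begins 54 mm behind the grasp point. The pads swing forward as they close: fully open they stand 13 mm farther back than shut.
Start: joints at [1.243, 0.468, -0.012, 1.603, 0.006, 1.071, -0.056], TCP at [0.183, -0.624, 0.231] pointing down, gripper open.
Joint ranges: [-2.53, 2.53], [-0.31, 2.02], [-1.57, 1.55], [0.28, 2.44], [-1.29, 4.43], [0.15, 1.84], [-2.92, 2.92]. Speed limits (rad/s): [2.57, 2.57, 3.14, 3.14, 3.14, 3.14, 3.14].

INTERFACE

Orientations are given as a unit quaternion [w, x, y, z].
In Python, from cell import get_state, read_camera, job_done, look_for, regions_of gives the robot as it stands.
- The arm moves only by the tool send_rows, never from a script. Its argument "series" is a list of rows, each an object with "dp": the shift along the tool's x, y, z in cm, a list of three; "dr": the turn, a rotation vector about the tool's x, y, z in degrees, a list of three. In form: [{"dp": [dx, dy, dz], "dr": [ax, ay, az]}, ...]. A call has 1 to 10 rows; each row shifts and turns the commanded pose from where the row before left it, along the tool's axes as they then stand; what a row does not reach is not made up. A row lasts 1/10 s, in which the tool goes at most 50 mm and 8.59 degrees, less where a joint would pass 70% of its speed; a pose out of reach is approached as far as the arm can. A call is refused whole if a number of a shift passes 5 or a number of a turn 8.59, either way. A call with a gripper value outside its range is refused whole. "grip" is the opening, from -1 (shut) to 1 (fully open), so that 0 is half open, set as the call begins (left out, the last holds). The fingers move at their own pace and stop on an object; "grip_force" is the grip in N (left out, the last holds). Time passes only in rows, so rows that do not move let the fingers close. It gives the time, the measured TCP pose, the force, the opening and the grip force at its end, in the units of the state.
- get_state(): the state, without advancing time (a new reading comes with each control period).
- read_camera(name): name is "side" or "top"; returns a dict with "img" (400x640x3 uint8, blue, green, red), "depth" (400x640 float32, m along the optical axis (not along the pixel's ray), 0 where there is no reading), "fx", "fy", "cx", "cy" (pixels), "rvec" (rotation vector, rad) and "tvec" (3), from world to camera coordinates, as OpenCV has them. Camera axes: x right, y down, z forward; pixel columns grow to the right and rows downward; lengths in m; the calibration is good to about 2 mm. A picture is of the moment at which its call begins.
- job_done(): hands the job in; it is judged then, once.
Trained networks look in a picture, given as the dict that the camera call returned (one of the last four; its "shot" number tells which), for a name from the list of things; names that differ only in an ending like _2 or _b are one class to them, and where a whole thing is asked for, a point or a joint stands for the part that bears it (a point fixed in the world has none). Each returns a list of dicts, best first, with "score" (0 to 1); they miss things now and then, are a little off and sometimes report something else, mostly with a low value. They report only what shows in the picture. A call takes as long as a camera call. They do not tell look-alikes from the thing itself.
- look_for(picture, label): "pixel" ([column, row] in pixels, amid what is visible of it).
- regions_of(picture, label): "mask" (400x640 bool, what is visible of it) and "pixel" ([column, row] in pixels, amid what is visible of it).
The state is a dict: "clock": time; "joint_pos": joint angles; "dq": joint speeds; "effort": joint torques, N m; "position": TCP position; "orientation": TCP orientation; "force": force on the tool from outside, world axes, zero at the start; "wrist_torque": the same for the moment, N m; "opening": finger opening in m; "grasp_force": force on a finger pad.
Only numpy, scipy, OpenCV 4.12 (cv2) and the standard library are available. Lean on these libraries where they do the work, as an engineer would, in place of code of your own. Each camera call takes 0.05 s, during which the arm holds its last target. There are 200 camera calls.

## Working session

There is one attempt and no reset: what is moved stays moved. The work goes in short steps, Python scripts to look and compute and a tool call to move; the robot and the scene stay as the last step left them, time stands still between calls to the robot, and variables do not carry over. Pictures are saved under pics/ and viewed, at most 14 in all, crops included, and the job is handed in when it is done.

Besides the shell and the picture viewer there is one more tool, called as name(argument=value, ...) on one line, values as JSON. send_rows: Moves the arm, as the interface text tells. Its arguments: {"type":"object","properties":{"series":{"type":"array","items":{"type":"object","properties":{"dp":{"type":"array","items":{"type":"number"}},"dr":{"type":"array","items":{"type":"number"}}}}},"grip":{"type":"number"},"grip_force":{"type":"number"}},"required":["series"]}

```bash
ls; mkdir -p pics; cat > h.py <<'E'
import numpy as np, cv2
from cell import *
def cam(n):
    p=read_camera(n); R=cv2.Rodrigues(np.array(p["rvec"],float))[0]; p["R"]=R; p["t"]=np.array(p["tvec"],float).ravel(); return p
def world(p,u,v,d):
    c=np.array([(u-p["cx"])/p["fx"]*d,(v-p["cy"])/p["fy"]*d,d]); return p["R"].T@(c-p["t"])
def cloud(p):
    v,u=np.mgrid[0:400,0:640]; d=p["depth"]
    c=np.stack([(u-p["cx"])/p["fx"]*d,(v-p["cy"])/p["fy"]*d,d],-1); return (c-p["t"])@p["R"]
def atz(p,u,v,z):
    r=p["R"].T@np.array([(u-p["cx"])/p["fx"],(v-p["cy"])/p["fy"],1]); o=-p["R"].T@p["t"]; return o+r*(z-o[2])/r[2]
E
cat > a.py <<'E'
from h import *
np.set_printoptions(precision=4,suppress=True)
for n in("top","side"):
    p=cam(n); cv2.imwrite(f"pics/{n}0.png",p["img"]); W=cloud(p); print(n,"cam at",-p["R"].T@p["t"])
    for l in("vial_0_center","tray","carrier","cover","cap_center","dropper_bottle","foil_jar","tape_roll"):
        for r in regions_of(p,l)[:5]:
            m=r["mask"]&(p["depth"]>0); w=W[m]
            if len(w)==0: continue
            print(l,round(r["score"],2),np.round(r["pixel"]),m.sum(),"med",np.median(w,0),"lo",np.percentile(w,3,0),"hi",np.percentile(w,97,0))
s=get_state();print(s)
E
python3 a.py
```

```text
pics
top cam at [ 0.35   -0.0841  1.0346]
vial_0_center 0.64 [334. 228.] 211 med [ 0.4186 -0.1155  0.0294] lo [ 0.3887 -0.129   0.0223] hi [ 0.448  -0.1034  0.0339]
vial_0_center 0.48 [194. 154.] 246 med [0.6363 0.2667 0.0251] lo [0.6204 0.2363 0.003 ] hi [0.6524 0.3014 0.0312]
tray 0.95 [360. 228.] 3947 med [ 0.4166 -0.1962  0.0043] lo [ 0.3625 -0.349  -0.0003] hi [ 0.4699 -0.0448  0.0198]
carrier 0.74 [252. 185.] 3719 med [0.5446 0.116  0.0489] lo [0.4343 0.0619 0.0059] hi [0.7824 0.1799 0.0685]
carrier 0.37 [247. 213.] 142 med [0.4509 0.1138 0.0708] lo [0.4371 0.0992 0.0556] hi [0.4668 0.1295 0.0743]
cover 0.6 [247. 183.] 2104 med [0.5476 0.117  0.0502] lo [0.4477 0.0714 0.0462] hi [0.6219 0.1673 0.0709]
cap_center 0.51 [245. 213.] 126 med [0.4505 0.1138 0.0709] lo [0.4372 0.1002 0.0571] hi [0.4647 0.1277 0.0744]
dropper_bottle 0.65 [184. 248.] 218 med [0.3713 0.301  0.0578] lo [0.3557 0.2937 0.0006] hi [0.386  0.3173 0.0882]
dropper_bottle 0.6 [451. 242.] 241 med [ 0.3766 -0.4509  0.0171] lo [ 0.3522 -0.4751 -0.0016] hi [ 0.3985 -0.4279  0.0211]
foil_jar 0.59 [462. 176.] 269 med 
[... 1439 characters left out ...]
[ 0.5287 -0.4979  0.0012] hi [ 0.5712 -0.4595  0.0497]
tape_roll 0.53 [323. 274.] 321 med [ 0.3757 -0.463   0.0138] lo [ 0.3527 -0.4812  0.0001] hi [ 0.397  -0.4346  0.0203]
{'clock': 0.9, 'joint_pos': array([ 1.243 ,  0.4675, -0.0116,  1.6027,  0.006 ,  1.0714, -0.0563]), 'dq': array([-0.0003,  0.0026,  0.0006,  0.    , -0.0009, -0.0008, -0.0005]), 'effort': array([ -0.0002, -53.2228,   0.0211, -25.1629,   0.0116,   0.0012,
         0.    ]), 'position': array([ 0.1826, -0.6239,  0.2313]), 'orientation': array([ 0.0001,  0.9899,  0.1419, -0.    ]), 'force': array([-0.4223, -0.872 ,  0.6846]), 'wrist_torque': array([0.019 , 0.06  , 0.0019]), 'grasp_force': 0.0, 'opening': 0.0858996273838773}
```

```bash
python3 - <<'E'
import cv2
a=cv2.imread("pics/top0.png")[120:300,150:500]; cv2.imwrite("pics/top0c.png",cv2.resize(a,(800,411),interpolation=cv2.INTER_CUBIC))
E
```

```text
(no output)
```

View pics/top0c.png

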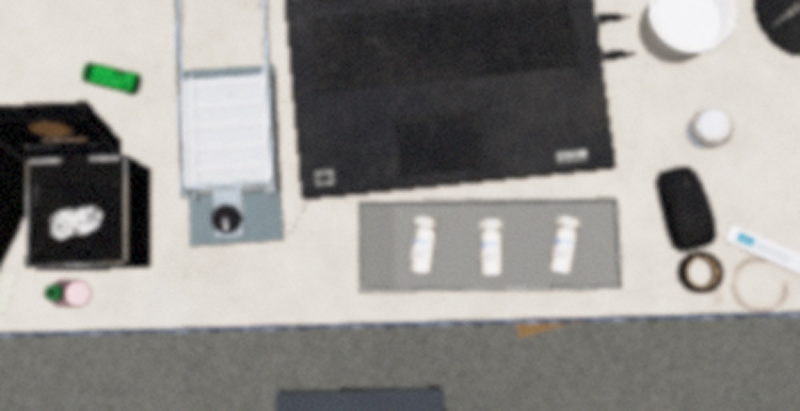

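```bash
cat > b.py <<'E'
from h import *
np.set_printoptions(precision=4,suppress=True)
def vials(p,show=True):
    W=np.array([[0,0]]); v,u=np.mgrid[0:400,0:640]
    r=p["R"].T@np.stack([(u-p["cx"])/p["fx"],(v-p["cy"])/p["fy"],np.ones_like(u)],0).reshape(3,-1); o=-p["R"].T@p["t"]
    X=(o[:,None]+r*((0.022-o[2])/r[2])).T.reshape(400,640,3)
    g=p["img"].min(2).astype(int)
    ins=(X[...,0]>.372)&(X[...,0]<.462)&(X[...,1]>-.345)&(X[...,1]<-.05)
    m=((g>150)&ins).astype(np.uint8)
    n,l,s,c=cv2.connectedComponentsWithStats(m)
    out=[]
    for i in range(1,n):
        if s[i,4]<40: continue
        q=X[l==i][:,:2]; k=q-q.mean(0); d=np.linalg.svd(k,full_matrices=False)[2][0]; d*=np.sign(d[0])
        a=k@d; b=k@[-d[1],d[0]]; mid=q.mean(0)+d*(a.max()+a.min())/2+np.array([-d[1],d[0]])*(b.max()+b.min())/2
        out.append((mid,np.degrees(np.arctan2(d[1],d[0])),np.ptp(a),np.ptp(b),s[i,4]))
    return out
if __name__=="__main__":
    p=cam("top"); W=cloud(p)
    for o in vials(p): print(o)
    x,y,z=W[...,0],W[...,1],W[...,2]
    m=(p["depth"]>0)&(z>.044)&(z<.062)&(x>.48)&(x<.87)&(y>.03)&(y<.2); q=W[m][:,:2].astype(np.float32)
    print(cv2.minAreaRect(q*1000),m.sum())
    for ylo in (.04,.12):
        mm=m&(x>.63)&(y>ylo)&(y<ylo+.075); k=W[mm]; print("rail",k.mean(0),np.polyfit(k[:,0],k[:,1],1), k[:,0].max())
    for nm,b in dict(box=(.35,.65,.18,.45),lap=(.48,.9,-.4,.03)).items():
        mm=(p["depth"]>0)&(x>b[0])&(x<b[1])&(y>b[2])&(y<b[3])&(z>.03); k=W[mm]; print(nm,k.min(0),k.max(0),np.percentile(k,[5,50,95],axis=0))
    mm=(p["depth"]>0)&(x>.42)&(x<.48)&(y>.08)&(y<.15)&(z>.064)&(z<.08); k=W[mm].astype(np.float32); print("cap",cv2.minEnclosingCircle(k[:,:2]*1000),k.mean(0))
E
python3 b.py
```

```text
(array([ 0.4167, -0.2131]), np.float64(89.78040613200581), np.float64(0.2636290460505726), np.float64(0.08999924499507295), np.int32(2523))
((666.23291015625, 104.45475006103516), (371.7092590332031, 153.1247100830078), 2.0352776050567627) 2508
rail [0.7301 0.0694 0.0499] [0.0371 0.0422] 0.8447909421939729
rail [0.7366 0.1793 0.0494] [0.0377 0.1515] 0.8493483313307111
box [0.3556 0.2189 0.0301] [0.6453 0.45   0.4551] [[0.3708 0.2419 0.0813]
 [0.4659 0.38   0.3351]
 [0.5494 0.4363 0.4356]]
lap [ 0.4992 -0.4     0.03  ] [0.8972 0.03   0.3316] [[ 0.7516 -0.3372  0.0527]
 [ 0.792  -0.1599  0.217 ]
 [ 0.876   0.0115  0.3202]]
cap ((452.44403076171875, 115.7751693725586), 17.580821990966797) [0.4517 0.1146 0.0711]
```

```bash
sed -i 's/m=((g>150)&ins)/m=((g>np.median(g[ins])+TH)\&ins)/; s/^def vials/TH=30\ndef vials/' b.py; cat > c.py <<'E'
import b; from b import *
p=cam("top"); W=cloud(p)
for t in(20,35,50):
    b.TH=t; print(t); [print(np.round(o[0],4),np.round(o[1:],3)) for o in vials(p)]
x,y,z=W[...,0],W[...,1],W[...,2]
for r in regions_of(p,"vial_0_center"):
    k=W[r["mask"]&(z>.02)]; print(r["score"],np.median(k,0),len(k))
for lo in(.06,.1,.2,.3):
    k=W[(p["depth"]>0)&(x>.33)&(x<.7)&(y>.19)&(y<.5)&(z>lo)]; print(lo,np.percentile(k,1,axis=0),np.percentile(k,99,axis=0))
E
python3 c.py
```

```text
20
[ 0.4196 -0.1164] [ -6.278   0.07    0.029 227.   ]
[ 0.4148 -0.1986] [ -1.223   0.069   0.028 233.   ]
[ 0.4147 -0.2889] [-12.673   0.072   0.026 226.   ]
35
[ 0.4185 -0.1164] [ -7.57    0.068   0.025 195.   ]
[ 0.4148 -0.2881] [-13.19    0.069   0.024 195.   ]
[ 0.4135 -0.198 ] [ -2.344   0.067   0.022 190.   ]
50
[ 0.4195 -0.1173] [ -7.225   0.065   0.021 162.   ]
[ 0.4147 -0.2889] [-12.535   0.066   0.019 159.   ]
[ 0.4148 -0.1994] [ -1.792   0.064   0.02  163.   ]
0.81 [ 0.4128 -0.1148  0.0294] 194
0.72 [0.6386 0.2683 0.0263] 204
0.06 [0.3605 0.222  0.0694] [0.5813 0.4594 0.4444]
0.1 [0.3603 0.2282 0.1012] [0.5825 0.4601 0.4465]
0.2 [0.3602 0.2565 0.2067] [0.5843 0.461  0.4492]
0.3 [0.3606 0.3401 0.3028] [0.5867 0.4621 0.4509]
```

send_rows(series=[{"dp": [0, 0, 0], "dr": [0, 0, 8.15]}, {"dp": [0, 0, 0], "dr": [0, 0, 8.15]}, {"dp": [4.5, -2.5, 0], "dr": [0, 0, 0]}, {"dp": [4.5, -2.5, 0], "dr": [0, 0, 0]}, {"dp": [4.5, -2.5, 0], "dr": [0, 0, 0]}, {"dp": [4.5, -2.5, 0], "dr": [0, 0, 0]}, {"dp": [4.5, -2.5, 0], "dr": [0, 0, 0]}, {"dp": [0.5, -4.8, 0], "dr": [0, 0, 0]}, {"dp": [0.5, -4.8, 0], "dr": [0, 0, 0]}, {"dp": [0.5, -4.8, 0], "dr": [0, 0, 0]}], grip=1, grip_force=40)

```text
clock: 2.05
position: [0.4164, -0.3564, 0.2311]
orientation: [-0.0, 1.0, 0.0, -0.0]
force: [1.9, -0.0, -0.1]
opening: 0.0856
grasp_force: 0.0
```

```bash
cat > s.py <<'E'
from h import *
s=get_state(); w,x,y,z=s["orientation"]
from scipy.spatial.transform import Rotation as Ro
R=Ro.from_quat([x,y,z,w]).as_matrix()
print(round(s["clock"],1),"pos",np.round(s["position"],4),"yaw",round(np.degrees(np.arctan2(R[1,0],R[0,0])),2),"tilt",np.round(R[:,2],3),"q",np.round(s["joint_pos"],2),"F",np.round(s["force"],1),"op",round(s["opening"],4),"g",round(s["grasp_force"],1))
E
python3 s.py
```

```text
2.0 pos [ 0.4164 -0.3564  0.2311] yaw 0.04 tilt [-0.  0. -1.] q [ 0.71  0.3  -0.07  1.85  0.02  0.99 -0.95] F [ 1.9 -0.  -0.1] op 0.0856 g 0.0
```

send_rows(series=[{"dp": [0.29, -4.7, 0.5]}, {"dp": [0.29, -4.7, 0.5]}, {"dp": [0.29, -4.7, 0.5]}, {"dp": [0.29, -4.7, 0.5]}, {"dp": [0.29, -4.7, 0.5]}, {"dp": [0.29, -4.7, 0.5]}, {"dp": [0.29, -4.7, 0.5]}, {"dp": [0.29, -4.7, 0.5]}, {"dp": [0.29, -4.7, 0.5]}, {"dp": [0.29, -4.7, 0.5]}])

```text
schema error: expected keys dp, dr
```

send_rows(series=[{"dr": [0, 0, 8.2]}, {"dr": [0, 0, 8.2]}, {"dr": [0, 0, 8.2]}, {"dr": [0, 0, 8.2]}, {"dr": [0, 0, 8.2]}, {"dp": [0, 0, 0]}, {"dp": [0, 0, 0]}])

```text
schema error: expected keys dp, dr
```

```bash
python3 s.py
```

```text
2.0 pos [ 0.4164 -0.3564  0.2311] yaw 0.04 tilt [-0.  0. -1.] q [ 0.71  0.3  -0.07  1.85  0.02  0.99 -0.95] F [ 1.9 -0.  -0.1] op 0.0856 g 0.0
```

send_rows(series=[{"dp": [0.29, -4.7, 0.5], "dr": [0, 0, 0]}, {"dp": [0.29, -4.7, 0.5], "dr": [0, 0, 0]}, {"dp": [0.29, -4.7, 0.5], "dr": [0, 0, 0]}, {"dp": [0.29, -4.7, 0.5], "dr": [0, 0, 0]}, {"dp": [0.29, -4.7, 0.5], "dr": [0, 0, 0]}, {"dp": [0.29, -4.7, 0.5], "dr": [0, 0, 0]}, {"dp": [0.29, -4.7, 0.5], "dr": [0, 0, 0]}, {"dp": [0.29, -4.7, 0.5], "dr": [0, 0, 0]}, {"dp": [0.29, -4.7, 0.5], "dr": [0, 0, 0]}, {"dp": [0.29, -4.7, 0.5], "dr": [0, 0, 0]}])

```text
clock: 3.05
position: [0.445, 0.1134, 0.1815]
orientation: [0.0, 1.0, -0.0, 0.001]
force: [0.6, -0.6, 0.7]
opening: 0.0855
grasp_force: 0.0
```

send_rows(series=[{"dp": [0, 0, 0], "dr": [0, 0, 8.2]}, {"dp": [0, 0, 0], "dr": [0, 0, 8.2]}, {"dp": [0, 0, 0], "dr": [0, 0, 8.2]}, {"dp": [0, 0, 0], "dr": [0, 0, 8.2]}, {"dp": [0, 0, 0], "dr": [0, 0, 8.2]}, {"dp": [0, 0, 0], "dr": [0, 0, 0]}, {"dp": [0, 0, 0], "dr": [0, 0, 0]}])

```text
clock: 3.75
position: [0.445, 0.1117, 0.1814]
orientation: [-0.0, 0.937, -0.348, 0.0]
force: [-0.0, -0.7, -0.2]
opening: 0.0855
grasp_force: 0.0
```

```bash
python3 s.py
```

```text
3.8 pos [0.445  0.1117 0.1814] yaw -40.78 tilt [ 0. -0. -1.] q [-0.07  0.23 -0.28  2.09  0.09  0.83 -2.68] F [-0.  -0.7 -0.2] op 0.0855 g 0.0
```

send_rows(series=[{"dp": [0.32, -0.62, 0], "dr": [0, 0, 0]}, {"dp": [0, 0, 3.2], "dr": [0, 0, 0]}, {"dp": [0, 0, 3.2], "dr": [0, 0, 0]}, {"dp": [0, 0, 3.2], "dr": [0, 0, 0]}, {"dp": [0, 0, 2.2], "dr": [0, 0, 0]}, {"dp": [0, 0, 1], "dr": [0, 0, 0]}, {"dp": [0, 0, 0], "dr": [0, 0, 0]}, {"dp": [0, 0, 0], "dr": [0, 0, 0]}])

```text
clock: 4.55
position: [0.4522, 0.1145, 0.0539]
orientation: [-0.0, 0.937, -0.35, 0.0]
force: [-0.5, -0.3, -0.2]
opening: 0.0852
grasp_force: 0.0
```

send_rows(series=[{"dp": [0, 0, 0], "dr": [0, 0, 0]}, {"dp": [0, 0, 0], "dr": [0, 0, 0]}, {"dp": [0, 0, 0], "dr": [0, 0, 0]}, {"dp": [0, 0, 0], "dr": [0, 0, 0]}, {"dp": [0, 0, 0], "dr": [0, 0, 0]}, {"dp": [0, 0, 0], "dr": [0, 0, 0]}, {"dp": [0, 0, 0], "dr": [0, 0, 0]}, {"dp": [0, 0, 0], "dr": [0, 0, 0]}], grip=-1, grip_force=40)

```text
clock: 5.35
position: [0.4519, 0.1141, 0.054]
orientation: [-0.0, 0.937, -0.35, 0.0]
force: [-0.8, -0.2, 5.8]
opening: 0.0314
grasp_force: 39.1
```

```bash
python3 s.py
```

```text
5.3 pos [0.4519 0.1141 0.054 ] yaw -41.0 tilt [ 0.001 -0.    -1.   ] q [-0.13  0.46 -0.22  2.15  0.19  0.54 -2.78] F [-0.8 -0.2  5.8] op 0.0314 g 39.1
```

send_rows(series=[{"dp": [0, 0, 0], "dr": [0, 0, -8.4]}, {"dp": [0, 0, 0], "dr": [0, 0, -8.4]}, {"dp": [0, 0, 0], "dr": [0, 0, -8.4]}, {"dp": [0, 0, 0], "dr": [0, 0, -8.4]}, {"dp": [0, 0, 0], "dr": [0, 0, -8.4]}, {"dp": [0, 0, 0], "dr": [0, 0, -8.4]}, {"dp": [0, 0, 0], "dr": [0, 0, -8.4]}, {"dp": [0, 0, 0], "dr": [0, 0, -8.4]}, {"dp": [0, 0, 0], "dr": [0, 0, -8.4]}, {"dp": [0, 0, 0], "dr": [0, 0, -8.4]}])

```text
clock: 6.35
position: [0.4523, 0.1118, 0.054]
orientation: [0.002, 0.93, 0.369, -0.0]
force: [0.1, -6.0, 6.9]
opening: 0.0311
grasp_force: 39.3
```

```bash
python3 s.py; python3 -c "
from h import *
print(get_state()['wrist_torque'])"
```

```text
6.3 pos [0.4523 0.1118 0.054 ] yaw 43.25 tilt [ 0.001 -0.004 -1.   ] q [ 0.17  0.53 -0.59  2.13  0.51  0.62 -1.6 ] F [ 0.1 -6.   6.9] op 0.0311 g 39.3
[-1.40585631 -0.0320027  -0.04289174]
```

send_rows(series=[{"dp": [0.14, -0.15, 0], "dr": [0, 0, -8.4]}, {"dp": [0, 0, 0], "dr": [0, 0, -8.4]}, {"dp": [0, 0, 0], "dr": [0, 0, -8.4]}, {"dp": [0, 0, 0], "dr": [0, 0, -8.4]}, {"dp": [0, 0, 0], "dr": [0, 0, -8.4]}, {"dp": [0, 0, 0], "dr": [0, 0, -8.4]}, {"dp": [0, 0, 0], "dr": [0, 0, -8.4]}, {"dp": [0, 0, 0], "dr": [0, 0, -8.4]}, {"dp": [0, 0, 0], "dr": [0, 0, -8.4]}, {"dp": [0, 0, 0], "dr": [0, 0, -8.4]}])

```text
clock: 7.35
position: [0.4541, 0.1117, 0.054]
orientation: [0.003, 0.445, 0.895, -0.003]
force: [4.6, -10.7, 6.9]
opening: 0.0311
grasp_force: 39.4
```

```bash
python3 s.py
```

```text
7.3 pos [0.4541 0.1117 0.054 ] yaw 127.14 tilt [ 0.003 -0.008 -1.   ] q [ 0.42  0.67 -0.92  2.12  0.82  0.76 -0.38] F [  4.6 -10.7   6.9] op 0.0311 g 39.4
```

send_rows(series=[{"dp": [0, 0, 0], "dr": [0, 0, -8.4]}, {"dp": [0, 0, 0], "dr": [0, 0, -8.4]}, {"dp": [0, 0, 0], "dr": [0, 0, -8.4]}, {"dp": [0, 0, 0], "dr": [0, 0, -8.4]}, {"dp": [0, 0, 0], "dr": [0, 0, -8.4]}, {"dp": [0, 0, 0], "dr": [0, 0, -8.4]}, {"dp": [0, 0, 0], "dr": [0, 0, -8.4]}])

```text
clock: 8.05
position: [0.4548, 0.1133, 0.054]
orientation: [0.002, -0.052, 0.999, -0.003]
force: [6.3, -6.0, 4.5]
opening: 0.0311
grasp_force: 39.3
```

```bash
python3 s.py
```

```text
8.1 pos [0.4548 0.1133 0.054 ] yaw -174.02 tilt [ 0.005 -0.005 -1.   ] q [ 0.55  0.81 -1.12  2.11  0.99  0.9   0.51] F [ 6.3 -6.   4.5] op 0.0311 g 39.3
```

send_rows(series=[{"dp": [0.19, 0.12, 0], "dr": [0, 0, -8.4]}, {"dp": [0, 0, 0], "dr": [0, 0, -8.4]}, {"dp": [0, 0, 0], "dr": [0, 0, -8.4]}, {"dp": [0, 0, 0], "dr": [0, 0, -8.4]}, {"dp": [0, 0, 0], "dr": [0, 0, -8.4]}, {"dp": [0, 0, 0], "dr": [0, 0, -8.4]}, {"dp": [0, 0, 0], "dr": [0, 0, -8.4]}, {"dp": [0, 0, 0], "dr": [0, 0, 0]}, {"dp": [0, 0, 0], "dr": [0, 0, 0]}, {"dp": [0, 0, 0], "dr": [0, 0, 0]}])

```text
clock: 9.05
position: [0.4535, 0.1143, 0.054]
orientation: [0.001, -0.533, 0.846, -0.004]
force: [7.1, -7.2, 5.4]
opening: 0.0313
grasp_force: 40.1
```

```bash
python3 s.py;  python3 -c "
from h import *
print(get_state()['wrist_torque'])
p=cam('top');cv2.imwrite('pics/t1.png',cv2.resize(p['img'][150:250,190:310],(720,600),interpolation=cv2.INTER_CUBIC))
p=cam('side');cv2.imwrite('pics/s1.png',cv2.resize(p['img'][120:240,220:400],(800,533),interpolation=cv2.INTER_CUBIC))"
```

```text
9.1 pos [0.4535 0.1143 0.054 ] yaw -115.63 tilt [ 0.006 -0.005 -1.   ] q [ 0.62  0.95 -1.27  2.11  1.12  1.04  1.43] F [ 7.1 -7.2  5.4] op 0.0313 g 40.1
[-1.58359762 -1.47469384 -0.20720771]
```

send_rows(series=[{"dp": [-1.17, -2.21, 0], "dr": [0, 0, 0]}, {"dp": [-1.17, -2.21, 0], "dr": [0, 0, 0]}, {"dp": [-1.17, -2.21, 0], "dr": [0, 0, 0]}, {"dp": [-1.17, -2.21, 0], "dr": [0, 0, 0]}, {"dp": [-1.17, -2.21, 0], "dr": [0, 0, 0]}, {"dp": [-1.17, -2.21, 0], "dr": [0, 0, 0]}, {"dp": [-1.17, -2.21, 0], "dr": [0, 0, 0]}, {"dp": [-1.17, -2.21, 0], "dr": [0, 0, 0]}])

```text
clock: 9.95
position: [0.6508, 0.1219, 0.054]
orientation: [-0.002, -0.533, 0.846, -0.003]
force: [-2.1, -7.4, 9.9]
opening: 0.0314
grasp_force: 40.5
```

```bash
python3 s.py
```

```text
9.9 pos [0.6508 0.1219 0.054 ] yaw -115.6 tilt [-0.001 -0.007 -1.   ] q [ 0.47  1.1  -1.19  1.63  1.09  1.21  1.72] F [-2.1 -7.4  9.9] op 0.0314 g 40.5
```

send_rows(series=[{"dp": [-0.54, -1.02, 0], "dr": [0, 0, 0]}, {"dp": [-0.54, -1.02, 0], "dr": [0, 0, 0]}, {"dp": [0, 0, 0], "dr": [0, 0, 0]}, {"dp": [0, 0, 0], "dr": [0, 0, 0]}, {"dp": [0, 0, 0], "dr": [0, 0, 0]}])

```text
clock: 10.45
position: [0.6735, 0.1228, 0.054]
orientation: [-0.002, -0.533, 0.846, -0.003]
force: [-2.3, -8.1, 8.3]
opening: 0.0312
grasp_force: 40.5
```

```bash
python3 s.py
```

```text
10.4 pos [0.6735 0.1228 0.054 ] yaw -115.62 tilt [ 0.    -0.007 -1.   ] q [ 0.45  1.12 -1.18  1.57  1.09  1.23  1.76] F [-2.3 -8.1  8.3] op 0.0312 g 40.5
```

send_rows(series=[{"dp": [0, 0, 0], "dr": [0, 0, 0]}, {"dp": [0, 0, 0], "dr": [0, 0, 0]}, {"dp": [0, 0, 0], "dr": [0, 0, 0]}, {"dp": [0, 0, -2], "dr": [0, 0, 0]}, {"dp": [0, 0, -4], "dr": [0, 0, 0]}, {"dp": [0, 0, -4], "dr": [0, 0, 0]}, {"dp": [0, 0, -4], "dr": [0, 0, 0]}, {"dp": [0, 0, 0], "dr": [0, 0, 7.9]}, {"dp": [0, 0, 0], "dr": [0, 0, 7.9]}, {"dp": [0, 0, 0], "dr": [0, 0, 7.9]}], grip=0.3, grip_force=25)

```text
clock: 11.45
position: [0.6723, 0.1278, 0.1953]
orientation: [0.001, -0.347, 0.938, 0.0]
force: [-0.1, -0.4, 0.1]
opening: 0.0556
grasp_force: 0.0
```

send_rows(series=[{"dp": [0, 0, 0], "dr": [0, 0, 7.9]}, {"dp": [0, 0, 0], "dr": [0, 0, 7.9]}, {"dp": [0, 0, 0], "dr": [0, 0, 7.9]}, {"dp": [0, 0, 0], "dr": [0, 0, 7.9]}, {"dp": [0, 0, 0], "dr": [0, 0, 7.9]}, {"dp": [0, 0, 0], "dr": [0, 0, 7.9]}])

```text
clock: 12.05
position: [0.6722, 0.1281, 0.1949]
orientation: [0.0, 0.059, 0.998, 0.001]
force: [0.8, -0.4, 0.2]
opening: 0.0554
grasp_force: 0.0
```

```bash
python3 s.py; cat > c.py <<'E'
import b; from b import *
p=cam("top"); b.TH=25; 
for o in vials(p): print(np.round(o[0],4),np.round(o[1:],3))
E
cat > g.py <<'E'
# cm deltas in tool axes from measured pose to target x y yaw(deg) z, per row count n
import sys; from h import *; from scipy.spatial.transform import Rotation as Ro
x,y,z,th=map(float,sys.argv[1:5]); s=get_state(); w,a,b_,c=s["orientation"]; R=Ro.from_quat([a,b_,c,w]).as_matrix()
t=np.radians(th); T=np.array([[np.cos(t),np.sin(t),0],[np.sin(t),-np.cos(t),0],[0,0,-1]])
d=np.array([x,y,z])-s["position"]; print("dp before turn",np.round(R.T@d*100,2),"dp after turn",np.round(T.T@d*100,2),"turn",np.round(np.degrees(Ro.from_matrix(R.T@T).as_rotvec()),2))
E
python3 c.py; python3 g.py .419 -.1165 .12 173.3
python3 - <<'E'
from h import *
p=cam('top');cv2.imwrite('pics/t2.png',cv2.resize(p['img'][120:280,190:430],(800,533),interpolation=cv2.INTER_CUBIC))
E
```

```text
12.1 pos [0.6722 0.1281 0.1949] yaw 173.26 tilt [ 0.001  0.001 -1.   ] q [ 0.41  0.85 -1.09  1.5   0.77  1.27  0.68] F [ 0.8 -0.4  0.2] op 0.0554 g 0.0
[ 0.4488 -0.2309] [-61.1     0.08    0.025 173.   ]
[ 0.3963 -0.0909] [ 52.572   0.138   0.083 830.   ]
[ 0.391  -0.2614] [ 88.517   0.163   0.041 520.   ]
dp before turn [ 22.15 -27.38   7.46] dp after turn [ 22.29 -27.25   7.51] turn [ 0.04  0.08 -0.31]
```

View pics/t2.png

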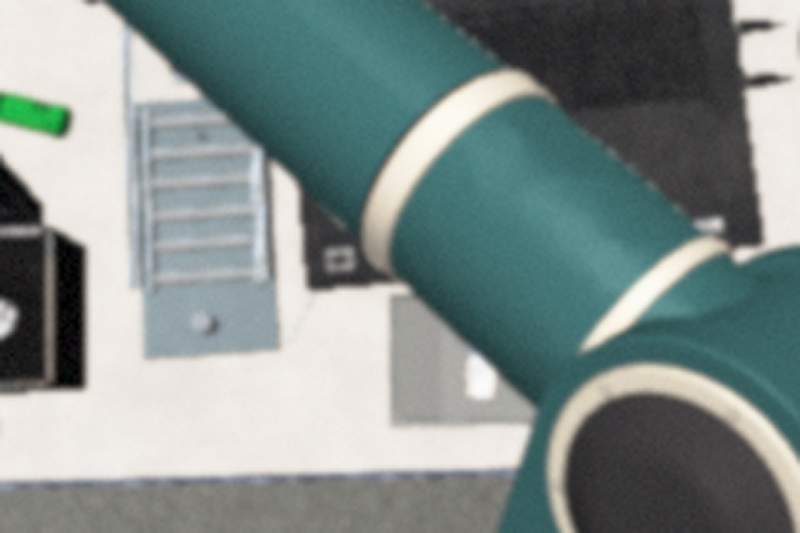

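send_rows(series=[{"dp": [0, 0, 0], "dr": [0, 0, 8.2]}, {"dp": [0, 0, 0], "dr": [0, 0, 8.2]}, {"dp": [0, 0, 0], "dr": [0, 0, 8.2]}, {"dp": [0, 0, 0], "dr": [0, 0, 8.2]}, {"dp": [0, 0, 0], "dr": [0, 0, 8.2]}, {"dp": [0, 0, 0], "dr": [0, 0, 8.2]}, {"dp": [0, 0, 0], "dr": [0, 0, 8.2]}, {"dp": [0, 0, 0], "dr": [0, 0, 8.2]}, {"dp": [0, 0, 0], "dr": [0, 0, 8.2]}, {"dp": [0, 0, 0], "dr": [0, 0, 8.2]}])

```text
clock: 13.15
position: [0.672, 0.128, 0.194]
orientation: [-0.0, 0.698, 0.716, 0.0]
force: [0.5, -0.1, -0.1]
opening: 0.0554
grasp_force: 0.0
```

send_rows(series=[{"dp": [0, 0, 0], "dr": [0, 0, 8.2]}, {"dp": [0, 0, 0], "dr": [0, 0, 8.2]}, {"dp": [0, 0, 0], "dr": [0, 0, 8.2]}, {"dp": [0, 0, 0], "dr": [0, 0, 8.2]}, {"dp": [0, 0, 0], "dr": [0, 0, 8.2]}, {"dp": [0, 0, 0], "dr": [0, 0, 8.2]}, {"dp": [0, 0, 0], "dr": [0, 0, 8.2]}, {"dp": [0, 0, 0], "dr": [0, 0, 8.2]}, {"dp": [0, 0, 0], "dr": [0, 0, 8.2]}, {"dp": [0, 0, 0], "dr": [0, 0, 8.2]}])

```text
clock: 14.15
position: [0.6719, 0.1282, 0.1938]
orientation: [-0.001, 0.997, 0.083, -0.0]
force: [-0.7, -0.3, 0.3]
opening: 0.0556
grasp_force: 0.0
```

send_rows(series=[{"dp": [0, 0, 0], "dr": [0, 0, 8.2]}, {"dp": [0, 0, 0], "dr": [0, 0, 8.2]}, {"dp": [0, 0, 0], "dr": [0, 0, 0]}])

```text
clock: 14.45
position: [0.672, 0.1282, 0.1939]
orientation: [-0.0, 0.998, -0.058, 0.0]
force: [-0.5, -0.4, 0.1]
opening: 0.0557
grasp_force: 0.0
```

```bash
python3 s.py; python3 c.py; python3 g.py .419 -.1165 .12 -6.7
```

```text
14.4 pos [0.672  0.1282 0.1939] yaw -6.64 tilt [ 0.  0. -1.] q [ 0.05  0.61 -0.43  1.52  0.27  1.07 -2.13] F [-0.5 -0.4  0.1] op 0.0557 g 0.0
[ 0.4197 -0.1166] [ -6.077   0.07    0.025 221.   ]
[ 0.4148 -0.1995] [ -1.433   0.069   0.026 222.   ]
[ 0.415  -0.2889] [-12.066   0.071   0.026 223.   ]
dp before turn [-22.38  27.16   7.36] dp after turn [-22.28  27.24   7.37] turn [-0.02 -0.    0.2 ]
```

send_rows(series=[{"dp": [-2.8, 3.4, 0.6], "dr": [0, 0, 0]}, {"dp": [-2.8, 3.4, 0.6], "dr": [0, 0, 0]}, {"dp": [-2.8, 3.4, 0.6], "dr": [0, 0, 0]}, {"dp": [-2.8, 3.4, 0.6], "dr": [0, 0, 0]}, {"dp": [-2.8, 3.4, 0.6], "dr": [0, 0, 0]}, {"dp": [-2.8, 3.4, 0.6], "dr": [0, 0, 0]}, {"dp": [-2.8, 3.4, 0.6], "dr": [0, 0, 0]}, {"dp": [-2.8, 3.4, 0.6], "dr": [0, 0, 0]}, {"dp": [0, 0, 0], "dr": [0, 0, 0]}, {"dp": [0, 0, 0], "dr": [0, 0, 0]}])

```text
clock: 15.5
position: [0.4172, -0.1165, 0.1456]
orientation: [0.0, 0.998, -0.059, 0.0]
force: [0.0, -0.2, 0.7]
opening: 0.0554
grasp_force: 0.0
```

```bash
python3 s.py; python3 g.py .419 -.1165 .0085 -6.3
```

```text
15.5 pos [ 0.4172 -0.1165  0.1456] yaw -6.76 tilt [ 0.001 -0.    -1.   ] q [ 0.58  0.27 -0.43  2.16  0.17  0.74 -1.65] F [ 0.  -0.2  0.7] op 0.0554 g 0.0
dp before turn [ 0.17 -0.03 13.71] dp after turn [ 0.18 -0.02 13.71] turn [ 0.01 -0.03 -0.46]
```

send_rows(series=[{"dp": [0.17, 0, 3], "dr": [0, 0, 0]}, {"dp": [0, 0, 3], "dr": [0, 0, 0]}, {"dp": [0, 0, 3], "dr": [0, 0, 0]}, {"dp": [0, 0, 2.5], "dr": [0, 0, 0]}, {"dp": [0, 0, 1.5], "dr": [0, 0, 0]}, {"dp": [0, 0, 0.7], "dr": [0, 0, 0]}, {"dp": [0, 0, 0], "dr": [0, 0, 0]}, {"dp": [0, 0, 0], "dr": [0, 0, 0]}])

```text
clock: 16.3
position: [0.4201, -0.1158, 0.0088]
orientation: [-0.0, 0.998, -0.059, 0.001]
force: [0.7, 0.7, -0.3]
opening: 0.0557
grasp_force: 0.0
```

send_rows(series=[{"dp": [0, 0, 0], "dr": [0, 0, 0]}, {"dp": [0, 0, 0], "dr": [0, 0, 0]}, {"dp": [0, 0, 0], "dr": [0, 0, 0]}, {"dp": [0, 0, 0], "dr": [0, 0, 0]}, {"dp": [0, 0, 0], "dr": [0, 0, 0]}, {"dp": [0, 0, 0], "dr": [0, 0, 0]}], grip=-1, grip_force=25)

```text
clock: 16.9
position: [0.4197, -0.1165, 0.009]
orientation: [0.0, 0.998, -0.06, 0.001]
force: [-0.6, 0.3, 6.7]
opening: 0.0267
grasp_force: 27.1
```

```bash
python3 s.py
```

```text
16.9 pos [ 0.4197 -0.1165  0.009 ] yaw -6.88 tilt [ 0.002 -0.001 -1.   ] q [ 0.44  0.54 -0.29  2.23  0.37  0.42 -1.84] F [-0.6  0.3  6.7] op 0.0267 g 27.1
```

send_rows(series=[{"dp": [0, 0, -2], "dr": [0, 0, 0]}, {"dp": [0, 0, -4], "dr": [0, 0, 0]}, {"dp": [0, 0, -4], "dr": [0, 0, 0]}, {"dp": [0, 0, -4], "dr": [0, 0, 0]}, {"dp": [0, 0, 0], "dr": [0, 0, -8.25]}, {"dp": [0, 0, 0], "dr": [0, 0, -8.25]}, {"dp": [0, 0, 0], "dr": [0, 0, -8.25]}, {"dp": [0, 0, 0], "dr": [0, 0, -8.25]}, {"dp": [0, 0, 0], "dr": [0, 0, -8.25]}, {"dp": [0, 0, 0], "dr": [0, 0, -8.25]}])

```text
clock: 17.9
position: [0.4187, -0.1165, 0.1484]
orientation: [0.0, 0.931, 0.366, -0.0]
force: [-0.2, 0.0, 0.0]
opening: 0.0269
grasp_force: 26.6
```

send_rows(series=[{"dp": [0, 0, 0], "dr": [0, 0, -8.25]}, {"dp": [0, 0, 0], "dr": [0, 0, -8.25]}, {"dp": [0, 0, 0], "dr": [0, 0, -8.25]}, {"dp": [0, 0, 0], "dr": [0, 0, -8.25]}, {"dp": [0, 0, 0], "dr": [0, 0, -8.25]}, {"dp": [0, 0, 0], "dr": [0, 0, -8.25]}, {"dp": [0, 0, 0], "dr": [0, 0, 0]}])

```text
clock: 18.6
position: [0.4187, -0.1165, 0.1482]
orientation: [-0.0, 0.694, 0.72, 0.0]
force: [-0.4, -0.3, -0.1]
opening: 0.0269
grasp_force: 26.5
```

```bash
python3 s.py; python3 g.py .6145 .1202 .0185 92.1; python3 - <<'E'
from h import *
p=cam('top'); W=cloud(p); x,y,z=[W[...,i] for i in range(3)]
cv2.imwrite('pics/t3.png',cv2.resize(p['img'][120:280,190:430],(800,533),interpolation=cv2.INTER_CUBIC))
# refine carrier: bare rods seen from the top, white vs base
m=(p["depth"]>0)&(z>.064)&(z<.08)&(x>.63)&(x<.72)&(y>.07)&(y<.17); print("cap",cv2.minEnclosingCircle((W[m][:,:2]*1000).astype(np.float32)),m.sum())
# rod profile along the carrier x axis using brightness at plane z=.018
o=np.array([.5605,.1182]);a=.0374;ex=np.array([np.cos(a),np.sin(a)]);ey=np.array([-ex[1],ex[0]])
for nm in("top","side"):
    if nm=="side": p=cam("side")
    g=p["img"].mean(2).astype(np.float32); pr=[]
    for sx in np.arange(-80,86,2):
        v=[]
        for sy in range(-30,31,6):
            q=o+ex*sx/1000+ey*sy/1000; c=p["R"]@np.array([q[0],q[1],.0165])+p["t"]
            u_=p["fx"]*c[0]/c[2]+p["cx"]; v_=p["fy"]*c[1]/c[2]+p["cy"]
            v.append(cv2.getRectSubPix(g,(1,1),(float(u_),float(v_)))[0,0])
        pr.append(np.median(v))
    print(nm,[(int(s),int(b)) for s,b in zip(np.arange(-80,86,2),pr)])
E
```

```text
18.6 pos [ 0.4187 -0.1165  0.1482] yaw 92.11 tilt [-0.  0. -1.] q [ 0.89  0.34 -0.8   2.14  0.35  0.79 -0.09] F [-0.4 -0.3 -0.1] op 0.0269 g 26.5
dp before turn [22.93 20.44 12.97] dp after turn [22.93 20.43 12.97] turn [-0.01 -0.01  0.01]
cap ((671.6123046875, 123.38603973388672), 17.307601928710938) 121
top [(-80, 151), (-78, 151), (-76, 150), (-74, 148), (-72, 145), (-70, 151), (-68, 160), (-66, 169), (-64, 172), (-62, 169), (-60, 163), (-58, 157), (-56, 154), (-54, 153), (-52, 153), (-50, 152), (-48, 150), (-46, 147), (-44, 145), (-42, 150), (-40, 159), (-38, 169), (-36, 172), (-34, 170), (-32, 164), (-30, 159), (-28, 155), (-26, 154), (-24, 153), (-22, 152), (-20, 147), (-18, 146), (-16, 150), (-14, 159), (-12, 169), (-10, 172), (-8, 171), (-6, 165), (-4, 158), (-2, 154), (0, 153), (2, 152), (4, 151), (6, 148), (8, 147), (10, 144), (12, 148), (14, 159), (16, 166), (18, 169), (20, 166), (22, 159), (24, 154), (26, 152), (28, 150), (30, 149), (32, 147), (34, 143), (36, 141), (38, 145), (40, 157), (42, 166), (44, 170), (46, 165), (48, 159), (50, 152), (52, 149), (54, 148), (56, 147)
[... 405 characters left out ...]
0, 137), (-38, 138), (-36, 138), (-34, 138), (-32, 138), (-30, 138), (-28, 137), (-26, 136), (-24, 136), (-22, 136), (-20, 136), (-18, 136), (-16, 136), (-14, 137), (-12, 137), (-10, 137), (-8, 136), (-6, 136), (-4, 135), (-2, 135), (0, 135), (2, 135), (4, 135), (6, 134), (8, 135), (10, 135), (12, 135), (14, 134), (16, 134), (18, 134), (20, 134), (22, 134), (24, 134), (26, 135), (28, 134), (30, 135), (32, 135), (34, 135), (36, 134), (38, 133), (40, 133), (42, 134), (44, 134), (46, 134), (48, 134), (50, 135), (52, 135), (54, 134), (56, 134), (58, 133), (60, 133), (62, 133), (64, 134), (66, 134), (68, 133), (70, 133), (72, 134), (74, 134), (76, 135), (78, 135), (80, 135), (82, 134), (84, 134)]
```

View pics/t3.png

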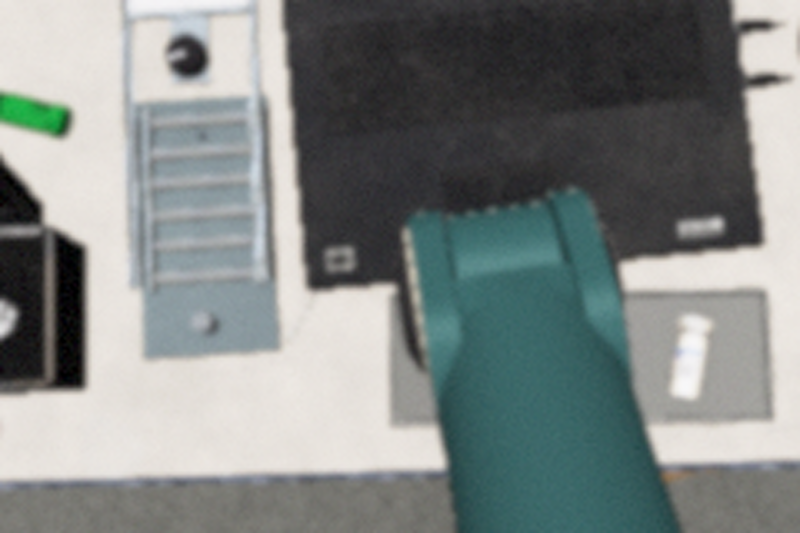

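send_rows(series=[{"dp": [3.28, 2.95, 0], "dr": [0, 0, 0]}, {"dp": [3.28, 2.95, 0], "dr": [0, 0, 0]}, {"dp": [3.28, 2.95, 0], "dr": [0, 0, 0]}, {"dp": [3.28, 2.95, 0], "dr": [0, 0, 0]}, {"dp": [3.28, 2.95, 0], "dr": [0, 0, 0]}, {"dp": [3.28, 2.95, 0], "dr": [0, 0, 0]}, {"dp": [3.28, 2.95, 0], "dr": [0, 0, 0]}, {"dp": [0, 0, 2.5], "dr": [0, 0, 0]}, {"dp": [0, 0, 2.5], "dr": [0, 0, 0]}, {"dp": [0, 0, 0], "dr": [0, 0, 0]}])

```text
clock: 19.7
position: [0.6144, 0.1201, 0.0946]
orientation: [-0.002, 0.694, 0.72, -0.003]
force: [-0.2, -0.5, -1.0]
opening: 0.0268
grasp_force: 26.6
```

```bash
python3 s.py; python3 g.py .617 .1204 .0185 92.1
```

```text
19.7 pos [0.6144 0.1201 0.0946] yaw 92.04 tilt [-0.007 -0.002 -1.   ] q [ 0.23  0.71 -0.68  1.72  0.54  0.91 -0.63] F [-0.2 -0.5 -1. ] op 0.0268 g 26.6
dp before turn [0.03 0.31 7.61] dp after turn [0.02 0.26 7.61] turn [-0.39  0.1  -0.06]
```

send_rows(series=[{"dp": [0.03, 0.26, 0], "dr": [0, 0, 0]}, {"dp": [0, 0, 2.5], "dr": [0, 0, 0]}, {"dp": [0, 0, 2.5], "dr": [0, 0, 0]}, {"dp": [0, 0, 1.6], "dr": [0, 0, 0]}, {"dp": [0, 0, 0.9], "dr": [0, 0, 0]}, {"dp": [0, 0, 0], "dr": [0, 0, 0]}, {"dp": [0, 0, 0], "dr": [0, 0, 0]}])

```text
clock: 20.4
position: [0.6201, 0.1215, 0.0264]
orientation: [0.001, 0.694, 0.72, 0.0]
force: [-6.6, -2.5, 13.4]
opening: 0.0262
grasp_force: 43.0
```

```bash
python3 s.py; python3 g.py .617 .1204 .0185 92.1
```

```text
20.4 pos [0.6201 0.1215 0.0264] yaw 92.08 tilt [ 0.002 -0.001 -1.   ] q [ 0.19  0.8  -0.62  1.73  0.62  0.81 -0.69] F [-6.6 -2.5 13.4] op 0.0262 g 43.0
dp before turn [-0.1  -0.31  0.79] dp after turn [-0.1  -0.31  0.79] turn [ 0.1   0.04 -0.02]
```

```bash
python3 - <<'E'
from h import *
p=cam('side');cv2.imwrite('pics/s3.png',cv2.resize(p['img'][90:210,290:450],(800,600),interpolation=cv2.INTER_CUBIC))
E
```

```text
(no output)
```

View pics/s3.png

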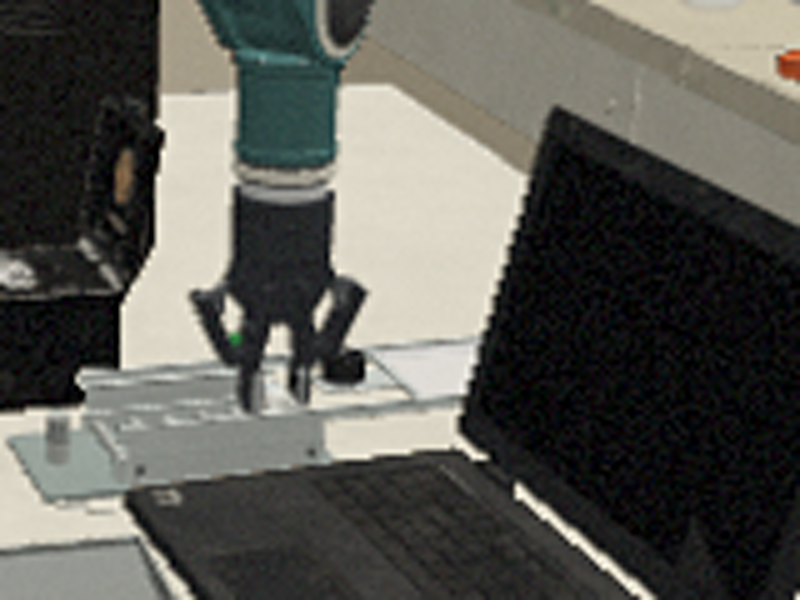

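send_rows(series=[{"dp": [0, 0, -2], "dr": [0, 0, 0]}, {"dp": [0, 0, 0], "dr": [-8.5, 0, 0]}, {"dp": [0, 0, 0], "dr": [0, 0, 0]}, {"dp": [0, 0, 0], "dr": [0, 0, 0]}])

```text
clock: 20.85
position: [0.6198, 0.1211, 0.0449]
orientation: [0.052, 0.692, 0.718, 0.053]
force: [0.3, -0.6, -0.6]
opening: 0.0264
grasp_force: 35.5
```

```bash
python3 s.py; python3 g.py .6183 .1204 .021 92.1
```

```text
20.9 pos [0.6198 0.1211 0.0449] yaw 92.14 tilt [ 0.148  0.004 -0.989] q [ 0.17  0.71 -0.58  1.85  0.7   0.64 -0.79] F [ 0.3 -0.6 -0.6] op 0.0264 g 35.5
dp before turn [-0.06 -0.5   2.34] dp after turn [-0.06 -0.15  2.39] turn [8.51 0.07 0.04]
```

send_rows(series=[{"dp": [-0.06, -0.5, 0], "dr": [0, 0, 0]}, {"dp": [0, 0, 1.2], "dr": [0, 0, 0]}, {"dp": [0, 0, 0.8], "dr": [0, 0, 0]}, {"dp": [0, 0, 0.34], "dr": [0, 0, 0]}, {"dp": [0, 0, 0], "dr": [0, 0, 0]}, {"dp": [0, 0, 0], "dr": [0, 0, 0]}])

```text
clock: 21.45
position: [0.618, 0.1201, 0.02]
orientation: [0.052, 0.692, 0.718, 0.052]
force: [-5.4, -3.1, 15.4]
opening: 0.0262
grasp_force: 43.4
```

```bash
python3 s.py
```

```text
21.4 pos [0.618  0.1201 0.02  ] yaw 92.08 tilt [ 0.147  0.003 -0.989] q [ 0.15  0.74 -0.54  1.86  0.74  0.6  -0.82] F [-5.4 -3.1 15.4] op 0.0262 g 43.4
```

send_rows(series=[{"dp": [0, 0, -0.1], "dr": [0, 0, 0]}, {"dp": [0, 0, 0], "dr": [0, 0, 0]}, {"dp": [0, 0, 0], "dr": [0, 0, 0]}, {"dp": [0, 0, 0], "dr": [0, 0, 0]}], grip=-0.15, grip_force=25)

```text
clock: 21.85
position: [0.6177, 0.1204, 0.0197]
orientation: [0.051, 0.692, 0.718, 0.053]
force: [0.9, 1.0, -0.1]
opening: 0.0368
grasp_force: 0.0
```

```bash
python3 s.py
```

```text
21.9 pos [0.6177 0.1204 0.0197] yaw 92.11 tilt [ 0.147  0.005 -0.989] q [ 0.15  0.74 -0.54  1.86  0.74  0.6  -0.82] F [ 0.9  1.  -0.1] op 0.0368 g 0.0
```

send_rows(series=[{"dp": [0, 0, -1.5], "dr": [0, 0, 0]}, {"dp": [0, 0, -3], "dr": [0, 0, 0]}, {"dp": [0, 0, -4], "dr": [0, 0, 0]}, {"dp": [0, 0, -4], "dr": [8.5, 0, 0]}, {"dp": [0, 0, 0], "dr": [0, 0, 8.5]}, {"dp": [0, 0, 0], "dr": [0, 0, 8.5]}, {"dp": [0, 0, 0], "dr": [0, 0, 8.5]}, {"dp": [0, 0, 0], "dr": [0, 0, 8.5]}, {"dp": [0, 0, 0], "dr": [0, 0, 8.5]}, {"dp": [0, 0, 0], "dr": [0, 0, 8.5]}])

```text
clock: 22.85
position: [0.6006, 0.1196, 0.1401]
orientation: [0.004, 0.938, 0.348, 0.008]
force: [0.0, 0.8, 0.8]
opening: 0.0359
grasp_force: 0.0
```

send_rows(series=[{"dp": [0, 0, 0], "dr": [0, 0, 8.5]}, {"dp": [0, 0, 0], "dr": [0, 0, 8.5]}, {"dp": [0, 0, 0], "dr": [0, 0, 8.5]}, {"dp": [0, 0, 0], "dr": [0, 0, 8.5]}, {"dp": [0, 0, 0], "dr": [0, 0, 8.5]}, {"dp": [0, 0, 0], "dr": [0, 0, 0]}], grip=0.3)

```text
clock: 23.45
position: [0.6006, 0.1198, 0.1401]
orientation: [0.001, 1.0, -0.013, 0.009]
force: [1.0, 0.4, -0.1]
opening: 0.0558
grasp_force: 0.0
```

```bash
python3 s.py; python3 c.py; python3 g.py .415 -.199 .13 -1.5
```

```text
23.4 pos [0.6006 0.1198 0.1401] yaw -1.46 tilt [ 0.018 -0.002 -1.   ] q [ 0.    0.53 -0.34  1.77  0.23  0.86 -2.04] F [ 1.   0.4 -0.1] op 0.0558 g 0.0
[ 0.4148 -0.1992] [ -1.24    0.069   0.025 221.   ]
[ 0.415  -0.2888] [-12.473   0.071   0.025 223.   ]
dp before turn [-17.87  32.27   0.71] dp after turn [-17.72  32.35   0.99] turn [ 0.08 -1.04  0.24]
```

send_rows(series=[{"dp": [0, 0, 0], "dr": [0, -1.04, 0]}, {"dp": [-2.22, 4.04, 0], "dr": [0, 0, 0]}, {"dp": [-2.22, 4.04, 0], "dr": [0, 0, 0]}, {"dp": [-2.22, 4.04, 0], "dr": [0, 0, 0]}, {"dp": [-2.22, 4.04, 0], "dr": [0, 0, 0]}, {"dp": [-2.22, 4.04, 0], "dr": [0, 0, 0]}, {"dp": [-2.22, 4.04, 0], "dr": [0, 0, 0]}, {"dp": [-2.22, 4.04, 0], "dr": [0, 0, 0]}, {"dp": [-2.22, 4.04, 0], "dr": [0, 0, 0]}, {"dp": [0, 0, 0], "dr": [0, 0, 0]}])

```text
clock: 24.5
position: [0.4113, -0.205, 0.1398]
orientation: [0.002, 1.0, -0.017, -0.002]
force: [-0.6, 0.7, -0.3]
opening: 0.0552
grasp_force: 0.0
```

```bash
python3 s.py; python3 g.py .415 -.199 .0085 -1.5; python3 - <<'E'
from h import *
p=cam('top');cv2.imwrite('pics/t4.png',cv2.resize(p['img'][130:230,190:310],(600,500),interpolation=cv2.INTER_CUBIC))
E
```

```text
24.5 pos [ 0.4113 -0.205   0.1398] yaw -1.94 tilt [-0.003 -0.003 -1.   ] q [ 0.64  0.3  -0.29  2.12  0.13  0.74 -1.34] F [-0.6  0.7 -0.3] op 0.0552 g 0.0
dp before turn [ 0.39 -0.66 13.12] dp after turn [ 0.36 -0.61 13.13] turn [ 0.19  0.18 -0.44]
```

View pics/t4.png

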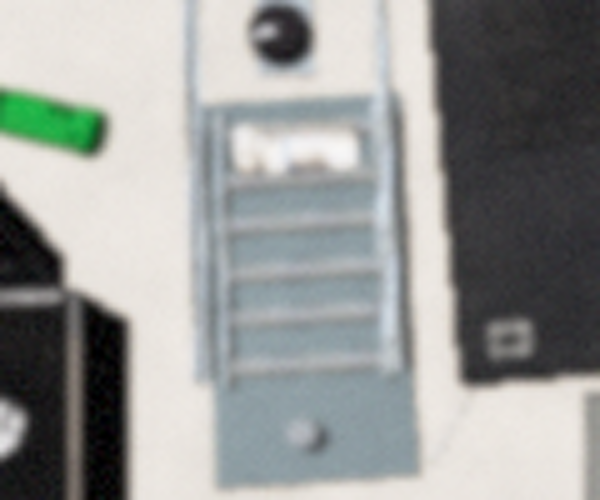

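send_rows(series=[{"dp": [0.38, -0.62, 0], "dr": [0, 0, 0]}, {"dp": [0, 0, 3], "dr": [0, 0, 0]}, {"dp": [0, 0, 3], "dr": [0, 0, 0]}, {"dp": [0, 0, 3], "dr": [0, 0, 0]}, {"dp": [0, 0, 2.5], "dr": [0, 0, 0]}, {"dp": [0, 0, 1], "dr": [0, 0, 0]}, {"dp": [0, 0, 0.6], "dr": [0, 0, 0]}, {"dp": [0, 0, 0], "dr": [0, 0, 0]}, {"dp": [0, 0, 0], "dr": [0, 0, 0]}])

```text
clock: 25.45
position: [0.4196, -0.1932, 0.0095]
orientation: [0.001, 1.0, -0.012, 0.0]
force: [-0.2, -0.2, 0.1]
opening: 0.0552
grasp_force: 0.0
```

send_rows(series=[{"dp": [0, 0, 0], "dr": [0, 0, 0]}, {"dp": [0, 0, 0], "dr": [0, 0, 0]}, {"dp": [0, 0, 0], "dr": [0, 0, 0]}, {"dp": [0, 0, 0], "dr": [0, 0, 0]}, {"dp": [0, 0, 0], "dr": [0, 0, 0]}, {"dp": [0, 0, 0], "dr": [0, 0, 0]}], grip=-1)

```text
clock: 26.05
position: [0.4192, -0.1938, 0.0095]
orientation: [0.001, 1.0, -0.013, 0.0]
force: [-0.9, 1.1, 7.3]
opening: 0.0265
grasp_force: 26.7
```

send_rows(series=[{"dp": [0, 0, -2], "dr": [0, 0, 0]}, {"dp": [0, 0, -4], "dr": [0, 0, 0]}, {"dp": [0, 0, -4], "dr": [0, 0, 0]}, {"dp": [0, 0, -3], "dr": [0, 0, 0]}, {"dp": [0, 0, 0], "dr": [0, 0, 0]}])

```text
clock: 26.55
position: [0.4212, -0.1943, 0.1427]
orientation: [0.003, 1.0, -0.013, 0.003]
force: [0.8, -0.8, -0.8]
opening: 0.0262
grasp_force: 26.2
```

```bash
python3 s.py; python3 g.py .5634 .1184 .13 92.1
```

```text
26.6 pos [ 0.4212 -0.1943  0.1427] yaw -1.5 tilt [ 0.007 -0.005 -1.   ] q [ 0.63  0.3  -0.31  2.11  0.14  0.74 -1.37] F [ 0.8 -0.8 -0.8] op 0.0262 g 26.2
dp before turn [ 13.39 -31.63   1.19] dp after turn [30.73 15.35  1.27] turn [ 5.50e-01 -5.00e-02 -9.36e+01]
```

send_rows(series=[{"dp": [0, 0, 0], "dr": [0, 0, -8.5]}, {"dp": [0, 0, 0], "dr": [0, 0, -8.5]}, {"dp": [0, 0, 0], "dr": [0, 0, -8.5]}, {"dp": [0, 0, 0], "dr": [0, 0, -8.5]}, {"dp": [0, 0, 0], "dr": [0, 0, -8.5]}, {"dp": [0, 0, 0], "dr": [0, 0, -8.5]}, {"dp": [0, 0, 0], "dr": [0, 0, -8.5]}, {"dp": [0, 0, 0], "dr": [0, 0, -8.5]}, {"dp": [0, 0, 0], "dr": [0, 0, -8.5]}, {"dp": [0, 0, 0], "dr": [0, 0, -8.5]}])

```text
clock: 27.55
position: [0.4181, -0.1929, 0.1379]
orientation: [-0.0, 0.744, 0.668, -0.001]
force: [-0.5, 0.0, -0.7]
opening: 0.0266
grasp_force: 26.2
```

send_rows(series=[{"dp": [0, 0, 0], "dr": [0, 0, -8.5]}, {"dp": [0, 0, 0], "dr": [0, 0, 0]}, {"dp": [0, 0, 0], "dr": [0, 0, 0]}])

```text
clock: 27.85
position: [0.4182, -0.1931, 0.1382]
orientation: [-0.0, 0.696, 0.718, -0.001]
force: [-0.3, -0.8, -0.3]
opening: 0.0266
grasp_force: 26.2
```

```bash
python3 s.py; python3 g.py .5634 .1224 .13 92.1
```

```text
27.9 pos [ 0.4182 -0.1931  0.1382] yaw 91.8 tilt [-0.002 -0.001 -1.   ] q [ 0.91  0.37 -0.65  2.1   0.32  0.77  0.1 ] F [-0.3 -0.8 -0.3] op 0.0266 g 26.2
dp before turn [31.08 15.5   0.76] dp after turn [31.   15.66  0.82] turn [-0.09  0.05 -0.3 ]
```

send_rows(series=[{"dp": [3.88, 1.94, 0], "dr": [0, 0, 0]}, {"dp": [3.88, 1.94, 0], "dr": [0, 0, 0]}, {"dp": [3.88, 1.94, 0], "dr": [0, 0, 0]}, {"dp": [3.88, 1.94, 0], "dr": [0, 0, 0]}, {"dp": [3.88, 1.94, 0], "dr": [0, 0, 0]}, {"dp": [3.88, 1.94, 0], "dr": [0, 0, 0]}, {"dp": [3.88, 1.94, 0], "dr": [0, 0, 0]}, {"dp": [3.88, 1.94, 0], "dr": [0, 0, -0.3]}, {"dp": [0, 0, 0], "dr": [0, 0, 0]}, {"dp": [0, 0, 0], "dr": [0, 0, 0]}])

```text
clock: 28.85
position: [0.5624, 0.1237, 0.1375]
orientation: [-0.0, 0.692, 0.721, -0.001]
force: [0.8, -0.8, 0.1]
opening: 0.0263
grasp_force: 26.2
```

```bash
python3 s.py; python3 g.py .5634 .1224 .0195 92.1
```

```text
28.9 pos [0.5624 0.1237 0.1375] yaw 92.35 tilt [-0.002 -0.002 -1.   ] q [ 0.22  0.56 -0.65  1.83  0.43  0.9  -0.59] F [ 0.8 -0.8  0.1] op 0.0263 g 26.2
dp before turn [-0.12  0.12 11.8 ] dp after turn [-0.14  0.1  11.8 ] turn [-0.11  0.1   0.25]
```

send_rows(series=[{"dp": [-0.12, 0.1, 3], "dr": [0, 0, 0]}, {"dp": [0, 0, 3], "dr": [0, 0, 0]}, {"dp": [0, 0, 3], "dr": [0, 0, 0]}, {"dp": [0, 0, 1.6], "dr": [0, 0, 0]}, {"dp": [0, 0, 0.8], "dr": [0, 0, 0]}, {"dp": [0, 0, 0.4], "dr": [0, 0, 0]}, {"dp": [0, 0, 0], "dr": [0, 0, 0]}, {"dp": [0, 0, 0], "dr": [0, 0, 0]}])

```text
clock: 29.65
position: [0.5646, 0.1214, 0.0212]
orientation: [0.001, 0.693, 0.721, -0.0]
force: [0.1, 0.5, -0.2]
opening: 0.0263
grasp_force: 26.2
```

```bash
python3 s.py
```

```text
29.6 pos [0.5646 0.1214 0.0212] yaw 92.31 tilt [ 0.001 -0.001 -1.   ] q [ 0.14  0.72 -0.54  1.88  0.56  0.7  -0.69] F [ 0.1  0.5 -0.2] op 0.0263 g 26.2
```

Down 2 mm more, release and retreat.

send_rows(series=[{"dp": [0, 0, 0.2], "dr": [0, 0, 0]}, {"dp": [0, 0, 0], "dr": [0, 0, 0]}])

```text
clock: 29.85
position: [0.5649, 0.1215, 0.0201]
orientation: [0.001, 0.693, 0.721, -0.0]
force: [-3.2, -1.2, 10.2]
opening: 0.0266
grasp_force: 27.1
```

send_rows(series=[{"dp": [0, 0, 0], "dr": [0, 0, 0]}, {"dp": [0, 0, 0], "dr": [0, 0, 0]}, {"dp": [0, 0, 0], "dr": [0, 0, 0]}, {"dp": [0, 0, 0], "dr": [0, 0, 0]}], grip=-0.15)

```text
clock: 30.25
position: [0.5639, 0.1212, 0.018]
orientation: [0.0, 0.693, 0.721, -0.001]
force: [0.5, 0.2, 1.1]
opening: 0.0366
grasp_force: 0.0
```

send_rows(series=[{"dp": [0, 0, -1.5], "dr": [0, 0, 0]}, {"dp": [0, 0, -3], "dr": [0, 0, 0]}, {"dp": [0, 0, -4], "dr": [0, 0, 0]}, {"dp": [0, 0, -4], "dr": [0, 0, 0]}, {"dp": [0, 0, 0], "dr": [0, 0, 8.05]}, {"dp": [0, 0, 0], "dr": [0, 0, 8.05]}, {"dp": [0, 0, 0], "dr": [0, 0, 8.05]}, {"dp": [0, 0, 0], "dr": [0, 0, 8.05]}, {"dp": [0, 0, 0], "dr": [0, 0, 8.05]}, {"dp": [0, 0, 0], "dr": [0, 0, 8.05]}])

```text
clock: 31.25
position: [0.5639, 0.1217, 0.1442]
orientation: [0.001, 0.928, 0.372, -0.0]
force: [0.3, -0.0, -0.6]
opening: 0.0364
grasp_force: 0.0
```

send_rows(series=[{"dp": [0, 0, 0], "dr": [0, 0, 8.05]}, {"dp": [0, 0, 0], "dr": [0, 0, 8.05]}, {"dp": [0, 0, 0], "dr": [0, 0, 8.05]}, {"dp": [0, 0, 0], "dr": [0, 0, 8.05]}, {"dp": [0, 0, 0], "dr": [0, 0, 8.05]}, {"dp": [0, 0, 0], "dr": [0, 0, 8.05]}, {"dp": [0, 0, 0], "dr": [0, 0, 8.05]}, {"dp": [0, 0, 0], "dr": [0, 0, 0]}], grip=0.3)

```text
clock: 32.05
position: [0.564, 0.1219, 0.1441]
orientation: [0.001, 0.994, -0.107, 0.0]
force: [1.0, 0.7, -0.6]
opening: 0.0558
grasp_force: 0.0
```

```bash
python3 s.py; python3 c.py; python3 g.py .415 -.2888 .13 -12.4
```

```text
32.0 pos [0.564  0.1219 0.1441] yaw -12.31 tilt [ 0.    -0.001 -1.   ] q [-0.08  0.47 -0.24  1.85  0.14  0.85 -2.18] F [ 1.   0.7 -0.6] op 0.0558 g 0.0
[ 0.415  -0.2889] [-12.278   0.071   0.026 222.   ]
dp before turn [-5.94 43.28  1.44] dp after turn [-5.73 43.31  1.39] turn [ 0.07 -0.02  0.28]
```

send_rows(series=[{"dp": [-0.58, 4.33, 0], "dr": [0, 0, 0]}, {"dp": [-0.58, 4.33, 0], "dr": [0, 0, 0]}, {"dp": [-0.58, 4.33, 0], "dr": [0, 0, 0]}, {"dp": [-0.58, 4.33, 0], "dr": [0, 0, 0]}, {"dp": [-0.58, 4.33, 0], "dr": [0, 0, 0]}, {"dp": [-0.58, 4.33, 0], "dr": [0, 0, 0]}, {"dp": [-0.58, 4.33, 0], "dr": [0, 0, 0]}, {"dp": [-0.58, 4.33, 0], "dr": [0, 0, 0]}, {"dp": [-0.58, 4.33, 0], "dr": [0, 0, 0]}, {"dp": [-0.58, 4.33, 0], "dr": [0, 0, 0]}])

```text
clock: 33.1
position: [0.4142, -0.2907, 0.1445]
orientation: [0.001, 0.994, -0.105, 0.0]
force: [0.3, -0.3, -0.9]
opening: 0.0555
grasp_force: 0.0
```

send_rows(series=[{"dp": [0, 0, 2], "dr": [0, 0, 0]}, {"dp": [0, 0, 2], "dr": [0, 0, 0]}, {"dp": [0, 0, 0], "dr": [0, 0, 0]}, {"dp": [0, 0, 0], "dr": [0, 0, 0]}, {"dp": [0, 0, 0], "dr": [0, 0, 0]}])

```text
clock: 33.6
position: [0.4157, -0.2893, 0.1049]
orientation: [0.001, 0.994, -0.107, 0.001]
force: [0.1, -0.2, 0.5]
opening: 0.0549
grasp_force: 0.0
```

```bash
python3 s.py; python3 g.py .415 -.2888 .0085 -12.4; python3 - <<'E'
from h import *
p=cam('top');cv2.imwrite('pics/t5.png',cv2.resize(p['img'][130:280,190:430],(800,500),interpolation=cv2.INTER_CUBIC))
E
```

```text
33.6 pos [ 0.4157 -0.2893  0.1049] yaw -12.23 tilt [ 0.001 -0.002 -1.   ] q [ 0.63  0.41 -0.11  2.04  0.07  0.69 -1.31] F [ 0.1 -0.2  0.5] op 0.0549 g 0.0
dp before turn [-0.09 -0.05  9.64] dp after turn [-0.07 -0.03  9.64] turn [ 0.12 -0.07  0.17]
```

View pics/t5.png

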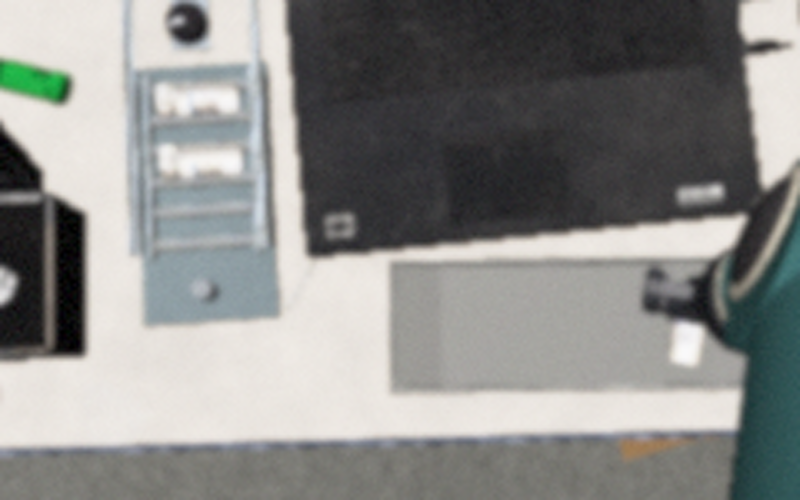

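Two vials lie in the far and middle grooves (crop about 197,100 and 200,160), and the third is under the gripper. I'll pick it next.

send_rows(series=[{"dp": [-0.08, -0.04, 3], "dr": [0, 0, 0]}, {"dp": [0, 0, 3], "dr": [0, 0, 0]}, {"dp": [0, 0, 2], "dr": [0, 0, 0]}, {"dp": [0, 0, 1], "dr": [0, 0, 0]}, {"dp": [0, 0, 0.6], "dr": [0, 0, 0]}, {"dp": [0, 0, 0], "dr": [0, 0, 0]}, {"dp": [0, 0, 0], "dr": [0, 0, 0]}])

```text
clock: 34.35
position: [0.4147, -0.2893, 0.0087]
orientation: [0.001, 0.994, -0.107, 0.0]
force: [-0.1, -0.9, 1.3]
opening: 0.0556
grasp_force: 0.0
```

send_rows(series=[{"dp": [0, 0, 0], "dr": [0, 0, 0]}, {"dp": [0, 0, 0], "dr": [0, 0, 0]}, {"dp": [0, 0, 0], "dr": [0, 0, 0]}, {"dp": [0, 0, 0], "dr": [0, 0, 0]}, {"dp": [0, 0, 0], "dr": [0, 0, 0]}, {"dp": [0, 0, 0], "dr": [0, 0, 0]}], grip=-1)

```text
clock: 34.95
position: [0.4145, -0.2893, 0.0086]
orientation: [0.001, 0.994, -0.107, 0.0]
force: [0.6, -0.0, 6.1]
opening: 0.027
grasp_force: 27.4
```

send_rows(series=[{"dp": [0, 0, -2], "dr": [0, 0, 0]}, {"dp": [0, 0, -4], "dr": [0, 0, 0]}, {"dp": [0, 0, -4], "dr": [0, 0, 0]}, {"dp": [0, 0, -3], "dr": [0, 0, 0]}, {"dp": [0, 0, 0], "dr": [0, 0, -8.05]}, {"dp": [0, 0, 0], "dr": [0, 0, -8.05]}, {"dp": [0, 0, 0], "dr": [0, 0, -8.05]}, {"dp": [0, 0, 0], "dr": [0, 0, -8.05]}, {"dp": [0, 0, 0], "dr": [0, 0, -8.05]}, {"dp": [0, 0, 0], "dr": [0, 0, -8.05]}])

```text
clock: 35.95
position: [0.4139, -0.2886, 0.1378]
orientation: [0.001, 0.95, 0.312, -0.001]
force: [0.1, -0.5, -0.1]
opening: 0.0265
grasp_force: 26.8
```

send_rows(series=[{"dp": [0, 0, 0], "dr": [0, 0, -8.05]}, {"dp": [0, 0, 0], "dr": [0, 0, -8.05]}, {"dp": [0, 0, 0], "dr": [0, 0, -8.05]}, {"dp": [0, 0, 0], "dr": [0, 0, -8.05]}, {"dp": [0, 0, 0], "dr": [0, 0, -8.05]}, {"dp": [0, 0, 0], "dr": [0, 0, -8.05]}, {"dp": [0, 0, 0], "dr": [0, 0, -8.05]}, {"dp": [0, 0, 0], "dr": [0, 0, 0]}, {"dp": [0, 0, 0], "dr": [0, 0, 0]}])

```text
clock: 36.85
position: [0.4139, -0.2887, 0.1377]
orientation: [0.0, 0.694, 0.72, -0.001]
force: [0.4, 0.5, -0.4]
opening: 0.0267
grasp_force: 26.8
```

```bash
python3 s.py; python3 g.py .5094 .1164 .13 92.1
```

```text
36.9 pos [ 0.4139 -0.2887  0.1377] yaw 92.11 tilt [-0.001 -0.001 -1.   ] q [ 0.97  0.41 -0.52  2.01  0.28  0.79  0.33] F [ 0.4  0.5 -0.4] op 0.0267 g 26.8
dp before turn [40.14 11.04  0.71] dp after turn [40.14 11.03  0.77] turn [-0.06  0.08  0.01]
```

send_rows(series=[{"dp": [4.02, 1.1, 0], "dr": [0, 0, 0]}, {"dp": [4.02, 1.1, 0], "dr": [0, 0, 0]}, {"dp": [4.02, 1.1, 0], "dr": [0, 0, 0]}, {"dp": [4.02, 1.1, 0], "dr": [0, 0, 0]}, {"dp": [4.02, 1.1, 0], "dr": [0, 0, 0]}, {"dp": [4.02, 1.1, 0], "dr": [0, 0, 0]}, {"dp": [4.02, 1.1, 0], "dr": [0, 0, 0]}, {"dp": [4.02, 1.1, 0], "dr": [0, 0, 0]}, {"dp": [4.02, 1.1, 0], "dr": [0, 0, 0]}, {"dp": [4.02, 1.1, 0], "dr": [0, 0, 0]}])

```text
clock: 37.85
position: [0.5079, 0.1191, 0.1372]
orientation: [0.001, 0.694, 0.72, -0.001]
force: [0.3, 0.0, 0.9]
opening: 0.0269
grasp_force: 26.8
```

send_rows(series=[{"dp": [0, 0, 2.5], "dr": [0, 0, 0]}, {"dp": [0, 0, 2.5], "dr": [0, 0, 0]}, {"dp": [0, 0, 0], "dr": [0, 0, 0]}, {"dp": [0, 0, 0], "dr": [0, 0, 0]}, {"dp": [0, 0, 0], "dr": [0, 0, 0]}])

```text
clock: 38.35
position: [0.5086, 0.1175, 0.0883]
orientation: [0.001, 0.693, 0.721, -0.0]
force: [-0.4, -0.1, -0.9]
opening: 0.0266
grasp_force: 26.8
```

```bash
python3 s.py; python3 g.py .5094 .1164 .0185 92.1
```

```text
38.4 pos [0.5086 0.1175 0.0883] yaw 92.25 tilt [ 0.001 -0.001 -1.   ] q [ 0.16  0.53 -0.56  1.99  0.42  0.73 -0.62] F [-0.4 -0.1 -0.9] op 0.0266 g 26.8
dp before turn [-0.1   0.07  6.98] dp after turn [-0.11  0.08  6.98] turn [0.06 0.08 0.15]
```

send_rows(series=[{"dp": [-0.1, 0.05, 2.5], "dr": [0, 0, 0]}, {"dp": [0, 0, 2.5], "dr": [0, 0, 0]}, {"dp": [0, 0, 1.2], "dr": [0, 0, 0]}, {"dp": [0, 0, 0.6], "dr": [0, 0, 0]}, {"dp": [0, 0, 0.1], "dr": [0, 0, 0]}, {"dp": [0, 0, 0], "dr": [0, 0, 0]}, {"dp": [0, 0, 0], "dr": [0, 0, 0]}])

```text
clock: 39.05
position: [0.5088, 0.1165, 0.019]
orientation: [0.001, 0.693, 0.721, -0.0]
force: [0.4, 0.5, -0.2]
opening: 0.0268
grasp_force: 26.8
```

```bash
python3 s.py
```

```text
39.0 pos [0.5088 0.1165 0.019 ] yaw 92.32 tilt [ 0.001 -0.001 -1.   ] q [ 0.09  0.64 -0.48  2.01  0.51  0.6  -0.7 ] F [ 0.4  0.5 -0.2] op 0.0268 g 26.8
```

send_rows(series=[{"dp": [0, 0, 0], "dr": [0, 0, 0]}, {"dp": [0, 0, 0], "dr": [0, 0, 0]}, {"dp": [0, 0, 0], "dr": [0, 0, 0]}, {"dp": [0, 0, 0], "dr": [0, 0, 0]}, {"dp": [0, 0, -1.5], "dr": [0, 0, 0]}, {"dp": [0, 0, -3], "dr": [0, 0, 0]}, {"dp": [0, 0, -4], "dr": [0, 0, 0]}, {"dp": [0, 0, -4], "dr": [0, 0, 0]}], grip=-0.15)

```text
clock: 39.85
position: [0.5078, 0.1167, 0.1452]
orientation: [0.0, 0.692, 0.722, -0.001]
force: [0.7, -1.3, -0.2]
opening: 0.0362
grasp_force: 0.0
```

send_rows(series=[{"dp": [5, 0, 0], "dr": [0, 0, -8.17]}, {"dp": [0, 0, 0], "dr": [0, 0, -8.17]}, {"dp": [0, 0, 0], "dr": [0, 0, -8.17]}, {"dp": [0, 0, 0], "dr": [0, 0, -8.17]}, {"dp": [0, 0, 0], "dr": [0, 0, -8.17]}, {"dp": [0, 0, 0], "dr": [0, 0, -8.17]}, {"dp": [0, 0, 0], "dr": [0, 0, -8.17]}, {"dp": [0, 0, 0], "dr": [0, 0, -8.17]}, {"dp": [0, 0, 0], "dr": [0, 0, -8.17]}, {"dp": [0, 0, 0], "dr": [0, 0, -8.17]}], grip=0.6)

```text
clock: 40.85
position: [0.5066, 0.1649, 0.1438]
orientation: [-0.0, 0.05, 0.999, -0.002]
force: [-0.7, 0.7, -0.3]
opening: 0.0683
grasp_force: 0.0
```

send_rows(series=[{"dp": [0, 0, 0], "dr": [0, 0, -8.17]}, {"dp": [0, 0, 0], "dr": [0, 0, -8.17]}, {"dp": [0, 0, 0], "dr": [0, 0, -8.17]}, {"dp": [0, 0, 0], "dr": [0, 0, -8.17]}, {"dp": [0, 0, 0], "dr": [0, 0, -8.17]}, {"dp": [0, 0, 0], "dr": [0, 0, -8.17]}, {"dp": [0, 0, 0], "dr": [0, 0, -8.17]}, {"dp": [0, 0, 0], "dr": [0, 0, -8.17]}, {"dp": [0, 0, 0], "dr": [0, 0, -8.17]}, {"dp": [0, 0, 0], "dr": [0, 0, 0]}])

```text
clock: 41.85
position: [0.5063, 0.1662, 0.1436]
orientation: [-0.001, -0.556, 0.831, -0.0]
force: [0.9, 0.7, 0.5]
opening: 0.0685
grasp_force: 0.0
```

```bash
python3 s.py; python3 g.py .6725 .1228 .14 -112.4;  python3 - <<'E'
from h import *
p=cam('top');cv2.imwrite('pics/t6.png',cv2.resize(p['img'][130:230,190:310],(600,500),interpolation=cv2.INTER_CUBIC))
E
```

```text
41.9 pos [0.5063 0.1662 0.1436] yaw -112.44 tilt [-0.001 -0.001 -1.   ] q [ 0.5   0.77 -1.22  1.91  0.83  1.09  1.68] F [0.9 0.7 0.5] op 0.0685 g 0.0
dp before turn [ -2.33 -17.02   0.36] dp after turn [ -2.31 -17.02   0.36] turn [ 0.01 -0.09 -0.04]
```

View pics/t6.png

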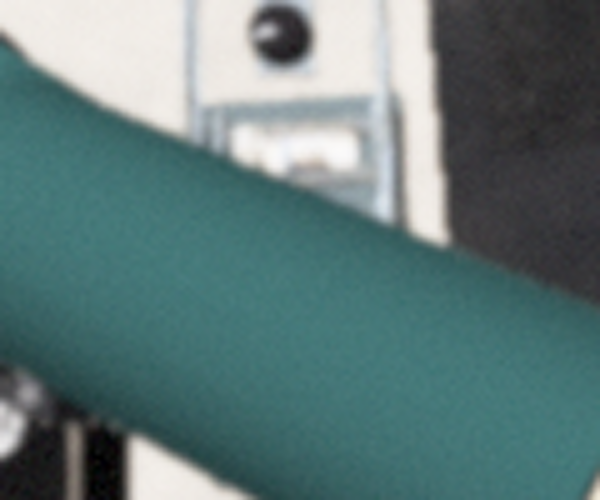

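send_rows(series=[{"dp": [-0.58, -4.25, 0], "dr": [0, 0, 0]}, {"dp": [-0.58, -4.25, 0], "dr": [0, 0, 0]}, {"dp": [-0.58, -4.25, 0], "dr": [0, 0, 0]}, {"dp": [-0.58, -4.25, 0], "dr": [0, 0, 0]}, {"dp": [0, 0, 0], "dr": [0, 0, 0]}, {"dp": [0, 0, 0], "dr": [0, 0, 0]}, {"dp": [0, 0, 0], "dr": [0, 0, 0]}], grip=0.6)

```text
clock: 42.6
position: [0.6712, 0.1238, 0.1435]
orientation: [-0.001, -0.556, 0.831, -0.0]
force: [0.2, 0.3, -0.2]
opening: 0.0682
grasp_force: 0.0
```

```bash
python3 s.py; python3 g.py .673 .1228 .054 -112.4;  python3 - <<'E'
from h import *
p=cam('top');a=cv2.resize(p['img'][130:230,210:290],(400,500),interpolation=cv2.INTER_CUBIC)
q=cam('side');b=cv2.resize(q['img'][130:210,300:364],(400,500),interpolation=cv2.INTER_CUBIC)
cv2.imwrite('pics/t7.png',np.hstack([a,b]))
E
```

```text
42.6 pos [0.6712 0.1238 0.1435] yaw -112.42 tilt [-0.001 -0.002 -1.   ] q [ 0.43  0.94 -1.12  1.53  0.88  1.24  1.92] F [ 0.2  0.3 -0.2] op 0.0682 g 0.0
dp before turn [ 0.01 -0.21  8.95] dp after turn [ 0.03 -0.21  8.95] turn [ 0.02 -0.11 -0.02]
```

View pics/t7.png

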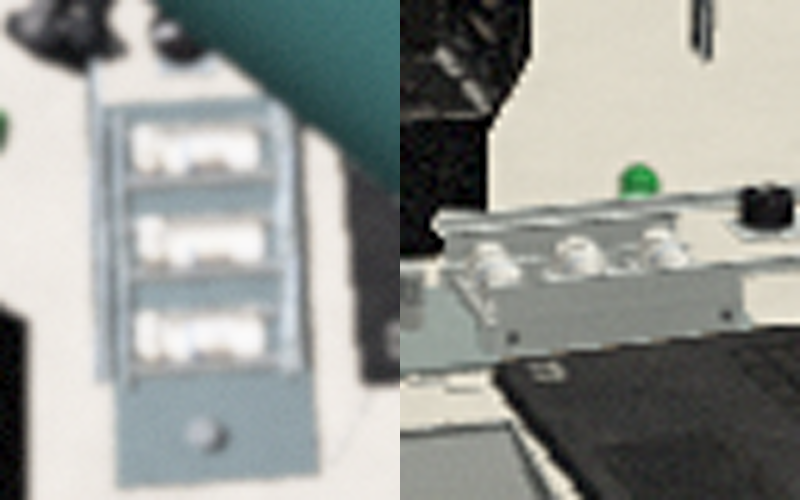

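All three vials lie in the grooves (left half, rows 148, 243 and 335). Now I'll grip the cap.

send_rows(series=[{"dp": [0, -0.2, 3], "dr": [0, 0, 0]}, {"dp": [0, 0, 3], "dr": [0, 0, 0]}, {"dp": [0, 0, 2], "dr": [0, 0, 0]}, {"dp": [0, 0, 0.9], "dr": [0, 0, 0]}, {"dp": [0, 0, 0], "dr": [0, 0, 0]}])

```text
clock: 43.2
position: [0.6733, 0.1222, 0.0531]
orientation: [-0.002, -0.556, 0.831, -0.0]
force: [-0.6, 0.0, 0.3]
opening: 0.0682
grasp_force: 0.0
```

send_rows(series=[{"dp": [0, 0, 0], "dr": [0, 0, 0]}, {"dp": [0, 0, 0], "dr": [0, 0, 0]}, {"dp": [0, 0, 0], "dr": [0, 0, 0]}, {"dp": [0, 0, 0], "dr": [0, 0, 0]}, {"dp": [0, 0, 0], "dr": [0, 0, 0]}, {"dp": [0, 0, 0], "dr": [0, 0, 0]}, {"dp": [0, 0, 0], "dr": [0, 0, 0]}], grip=-1, grip_force=40)

```text
clock: 43.9
position: [0.6736, 0.123, 0.0559]
orientation: [-0.001, -0.556, 0.831, -0.0]
force: [-4.4, 0.7, 5.2]
opening: 0.0311
grasp_force: 39.5
```

```bash
python3 s.py; python3 g.py .4535 .1144 .054 -112.4
```

```text
43.9 pos [0.6736 0.123  0.0559] yaw -112.43 tilt [-0.001 -0.001 -1.   ] q [ 0.4   1.03 -1.05  1.57  0.96  1.13  1.88] F [-4.4  0.7  5.2] op 0.0311 g 39.5
dp before turn [ 9.19 20.02  0.2 ] dp after turn [ 9.18 20.03  0.19] turn [ 0.02 -0.07 -0.03]
```

send_rows(series=[{"dp": [1.15, 2.5, 0], "dr": [0, 0, 0]}, {"dp": [1.15, 2.5, 0], "dr": [0, 0, 0]}, {"dp": [1.15, 2.5, 0], "dr": [0, 0, 0]}, {"dp": [1.15, 2.5, 0], "dr": [0, 0, 0]}, {"dp": [1.15, 2.5, 0], "dr": [0, 0, 0]}, {"dp": [1.15, 2.5, 0], "dr": [0, 0, 0]}, {"dp": [1.15, 2.5, 0], "dr": [0, 0, 0]}, {"dp": [1.15, 2.5, 0], "dr": [0, 0, 0]}, {"dp": [0, 0, 0], "dr": [0, 0, 0]}, {"dp": [0, 0, 0], "dr": [0, 0, 0]}])

```text
clock: 44.9
position: [0.4549, 0.1143, 0.0558]
orientation: [0.0, -0.556, 0.831, -0.001]
force: [-1.5, 0.9, 10.5]
opening: 0.0311
grasp_force: 42.5
```

```bash
python3 s.py; python3 g.py .4535 .1144 .054 -112.4
```

```text
44.9 pos [0.4549 0.1143 0.0558] yaw -112.43 tilt [ 0.001 -0.001 -1.   ] q [ 0.55  0.81 -1.13  2.11  0.99  0.9   1.58] F [-1.5  0.9 10.5] op 0.0311 g 42.5
dp before turn [0.04 0.13 0.18] dp after turn [0.04 0.13 0.18] turn [-0.1  -0.03 -0.03]
```

send_rows(series=[{"dp": [0.12, 0.28, 0], "dr": [0, 0, 0]}, {"dp": [0, 0, 0], "dr": [0, 0, 0]}, {"dp": [0, 0, 0], "dr": [0, 0, 0]}, {"dp": [0, 0, 0], "dr": [0, 0, 0]}])

```text
clock: 45.3
position: [0.4534, 0.1143, 0.0558]
orientation: [0.001, -0.556, 0.831, -0.001]
force: [1.6, 0.6, 9.3]
opening: 0.0312
grasp_force: 42.4
```

send_rows(series=[{"dp": [0, 0, 0], "dr": [0, 0, 8.4]}, {"dp": [0, 0, 0], "dr": [0, 0, 8.4]}, {"dp": [0, 0, 0], "dr": [0, 0, 8.4]}, {"dp": [0, 0, 0], "dr": [0, 0, 8.4]}, {"dp": [0, 0, 0], "dr": [0, 0, 8.4]}, {"dp": [0, 0, 0], "dr": [0, 0, 8.4]}, {"dp": [0, 0, 0], "dr": [0, 0, 8.4]}, {"dp": [0, 0, 0], "dr": [0, 0, 8.4]}])

```text
clock: 46.1
position: [0.4544, 0.1131, 0.0559]
orientation: [0.002, 0.0, 1.0, -0.001]
force: [3.0, -2.6, 8.6]
opening: 0.0308
grasp_force: 42.3
```

```bash
python3 s.py; python3 g.py .4525 .1144 .056 -47
```

```text
46.1 pos [0.4544 0.1131 0.0559] yaw 179.95 tilt [ 0.004 -0.002 -1.   ] q [ 0.41  0.66 -0.9   2.12  0.79  0.75  0.56] F [ 3.  -2.6  8.6] op 0.0308 g 42.3
dp before turn [ 0.19  0.12 -0.01] dp after turn [-0.22  0.06 -0.01] turn [-3.6000e-01 -3.0000e-02 -1.3305e+02]
```

send_rows(series=[{"dp": [0.19, 0.12, 0], "dr": [0, 0, 8.4]}, {"dp": [0, 0, 0], "dr": [0, 0, 8.4]}, {"dp": [0, 0, 0], "dr": [0, 0, 8.4]}, {"dp": [0, 0, 0], "dr": [0, 0, 8.4]}, {"dp": [0, 0, 0], "dr": [0, 0, 8.4]}, {"dp": [0, 0, 0], "dr": [0, 0, 8.4]}, {"dp": [0, 0, 0], "dr": [0, 0, 8.4]}, {"dp": [0, 0, 0], "dr": [0, 0, 8.4]}, {"dp": [0, 0, 0], "dr": [0, 0, 8.4]}, {"dp": [0, 0, 0], "dr": [0, 0, 8.4]}])

```text
clock: 47.1
position: [0.4532, 0.1118, 0.0559]
orientation: [0.004, 0.67, 0.742, -0.0]
force: [4.9, -10.8, 7.9]
opening: 0.0309
grasp_force: 42.3
```

```bash
python3 s.py; python3 g.py .4525 .1144 .056 -47
```

```text
47.1 pos [0.4532 0.1118 0.0559] yaw 95.86 tilt [ 0.005 -0.005 -1.   ] q [ 0.16  0.52 -0.57  2.13  0.5   0.61 -0.66] F [  4.9 -10.8   7.9] op 0.0309 g 42.3
dp before turn [ 0.27 -0.04 -0.01] dp after turn [-0.24 -0.13 -0.01] turn [  0.52  -0.16 142.86]
```

send_rows(series=[{"dp": [0.27, -0.04, 0], "dr": [0, 0, 8.4]}, {"dp": [0, 0, 0], "dr": [0, 0, 8.4]}, {"dp": [0, 0, 0], "dr": [0, 0, 8.4]}, {"dp": [0, 0, 0], "dr": [0, 0, 8.4]}, {"dp": [0, 0, 0], "dr": [0, 0, 8.4]}, {"dp": [0, 0, 0], "dr": [0, 0, 8.4]}, {"dp": [0, 0, 0], "dr": [0, 0, 8.4]}, {"dp": [0, 0, 0], "dr": [0, 0, 8.4]}, {"dp": [0, 0, 0], "dr": [0, 0, 8.4]}, {"dp": [0, 0, 0], "dr": [0, 0, 8.4]}])

```text
clock: 48.1
position: [0.4516, 0.1129, 0.0558]
orientation: [0.003, 0.995, 0.103, 0.001]
force: [4.4, -12.9, 9.9]
opening: 0.0307
grasp_force: 42.6
```

send_rows(series=[{"dp": [0, 0, 0], "dr": [0, 0, 8.4]}, {"dp": [0, 0, 0], "dr": [0, 0, 8.4]}, {"dp": [0, 0, 0], "dr": [0, 0, 8.4]}, {"dp": [0, 0, 0], "dr": [0, 0, 8.4]}, {"dp": [0, 0, 0], "dr": [0, 0, 8.4]}, {"dp": [0, 0, 0], "dr": [0, 0, 0]}, {"dp": [0, 0, 0], "dr": [0, 0, 0]}])

```text
clock: 48.8
position: [0.4516, 0.1139, 0.0558]
orientation: [0.002, 0.966, -0.257, 0.002]
force: [3.2, -11.6, 10.7]
opening: 0.0311
grasp_force: 42.6
```

```bash
python3 s.py; python3 -c "
from h import *
print(get_state()['wrist_torque'])"
```

```text
48.8 pos [0.4516 0.1139 0.0558] yaw -29.81 tilt [ 0.003 -0.005 -1.   ] q [-0.31  0.45 -0.02  2.16  0.02  0.53 -2.44] F [  3.2 -11.6  10.7] op 0.0311 g 42.6
[-2.88206628 -0.62654621 -0.03004072]
```

send_rows(series=[{"dp": [0, 0, 0], "dr": [0, 0, 6]}, {"dp": [0, 0, 0], "dr": [0, 0, 5]}, {"dp": [0, 0, 0], "dr": [0, 0, 0]}, {"dp": [0, 0, 0], "dr": [0, 0, 0]}])

```text
clock: 49.2
position: [0.4506, 0.1153, 0.0555]
orientation: [0.001, 0.938, -0.348, 0.002]
force: [1.2, -8.6, 9.4]
opening: 0.0314
grasp_force: 41.7
```

```bash
python3 s.py; python3 -c "
from h import *
print(get_state()['wrist_torque'])"
```

```text
49.2 pos [0.4506 0.1153 0.0555] yaw -40.72 tilt [ 0.002 -0.003 -1.   ] q [-0.35  0.44  0.03  2.17 -0.02  0.53 -2.59] F [ 1.2 -8.6  9.4] op 0.0314 g 41.7
[-1.74687478 -0.33159632  0.02369413]
```

send_rows(series=[{"dp": [0, 0, 0], "dr": [0, 0, 3]}, {"dp": [0, 0, 0], "dr": [0, 0, 0]}])

```text
clock: 49.4
position: [0.4506, 0.1158, 0.0555]
orientation: [0.001, 0.928, -0.372, 0.002]
force: [1.9, -7.8, 9.7]
opening: 0.031
grasp_force: 41.7
```

send_rows(series=[{"dp": [0, 0, 0], "dr": [0, 0, 0]}, {"dp": [0, 0, 0], "dr": [0, 0, 0]}, {"dp": [0, 0, 0], "dr": [0, 0, 0]}, {"dp": [0, 0, -2], "dr": [0, 0, 0]}, {"dp": [0, 0, -4], "dr": [0, 0, 0]}, {"dp": [0, 0, -4], "dr": [0, 0, 0]}, {"dp": [0, 0, -4], "dr": [0, 0, 0]}, {"dp": [0, 0, 0], "dr": [0, 0, 0]}], grip=0.4)

```text
clock: 50.2
position: [0.4516, 0.1189, 0.1991]
orientation: [-0.003, 0.928, -0.372, 0.004]
force: [0.3, -0.3, 0.5]
opening: 0.0599
grasp_force: 0.0
```

send_rows(series=[{"dp": [3, 4, 0], "dr": [0, 0, 0]}, {"dp": [3, 4, 0], "dr": [0, 0, 0]}, {"dp": [3, 4, 0], "dr": [0, 0, 0]}, {"dp": [3, 4, 0], "dr": [0, 0, 0]}, {"dp": [3, 4, 0], "dr": [0, 0, 0]}, {"dp": [0, 0, 0], "dr": [0, 0, 0]}])

```text
clock: 50.8
position: [0.4174, -0.1368, 0.1942]
orientation: [0.002, 0.926, -0.377, -0.0]
force: [0.1, 1.0, -0.7]
opening: 0.0601
grasp_force: 0.0
```

```bash
python3 s.py; python3 - <<'E'
from h import *
p=cam('top');a=cv2.resize(p['img'][140:230,210:290],(480,540),interpolation=cv2.INTER_CUBIC); cv2.imwrite('pics/t8.png',a)
W=cloud(p); x,y,z=[W[...,i] for i in range(3)]
m=(p["depth"]>0)&(z>.064)&(z<.08)&(x>.42)&(x<.5)&(y>.07)&(y<.17); print("cap",cv2.minEnclosingCircle((W[m][:,:2]*1000).astype(np.float32)),m.sum())
E
```

```text
50.8 pos [ 0.4174 -0.1368  0.1942] yaw -44.24 tilt [-0.002 -0.004 -1.   ] q [ 0.    0.16  0.26  2.15 -0.05  0.85 -2.05] F [ 0.1  1.  -0.7] op 0.0601 g 0.0
cap ((452.21435546875, 114.45769500732422), 16.728105545043945) 126
```

View pics/t8.png

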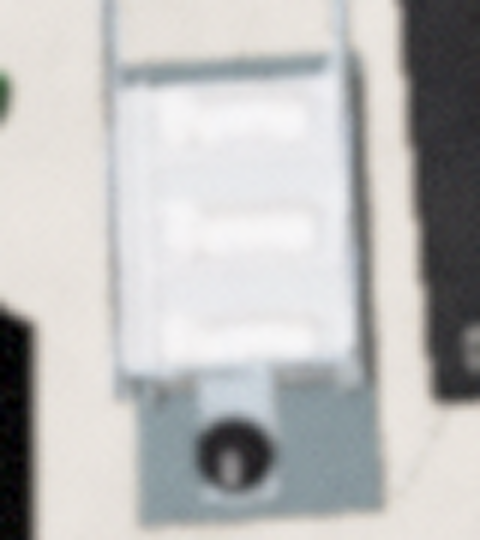

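```bash
python3 - <<'E'
from h import *
a=cv2.imread('pics/top0.png'); p=cam('top'); b=p['img']
for n,i in(("start",a),("now",b)):
    for j in range(1):
        g=i[200:226,236:258].mean(2); m=np.zeros_like(g); cv2.circle(m,(11,13),5,1,-1)
        print(n); print(g[6:24,4:18].astype(int))
E
```

```text
start
[[143 148 158 183 195 201 201 201 204 203 204 204 205 200]
 [148 150 157 175 192 196 199 199 199 198 202 202 203 200]
 [146 149 155 174 188 190 187 184 179 182 189 191 194 196]
 [148 146 153 168 177 172 156 143 139 141 152 161 176 184]
 [146 147 148 154 152 133 116  95  85  86  99 111 133 161]
 [145 142 138 128 113  90  62  53  51  45  51  62  83 123]
 [145 138 124 106  80  58  40  38  38  39  40  43  54  82]
 [144 133 113  84  58  41  42  41  42  42  37  36  40  52]
 [147 131 104  71  51  40  43  54  61  53  42  36  36  36]
 [142 131 100  65  38  38  57  82  93  83  54  40  36  36]
 [143 133 104  66  41  38  67 107 127 108  72  41  40  38]
 [147 135 108  72  45  45  74 115 143 128  84  46  39  36]
 [148 138 118  91  61  47  66 117 152 143  92  47  41  51]
 [145 145 131 111  79  61  68 115 159 148  94  50  52  80]
 [146 146 140 130 120 103  90 111 136 130  91  72  90 119]
 [146 150 147 149 155 148 129 118 121 118 108 112 134 154]
 [147 148 148 159 169 176 164 150 144 142 147 152 163 172]
 [144 147 148 155 167 173 170 163 162 164 165 165 167 165]]
now
[[149 151 164 184 202 208 2
[... 335 characters left out ...]
4 131 104  77  54  43  39  39  36  38  40  45  77]
 [150 140 117  80  52  42  43  44  39  41  38  38  32  50]
 [149 142 113  77  44  41  45  55  62  54  46  38  35  39]
 [153 138 109  70  43  39  57  87  89  77  55  43  37  34]
 [150 142 113  66  48  48  75 108 121 103  67  42  37  34]
 [151 142 117  82  53  48  76 119 133 112  73  43  38  38]
 [150 144 127  95  65  49  81 121 135 116  72  40  35  52]
 [151 147 140 116  92  70  83 118 136 116  73  42  50  85]
 [150 149 148 138 126 106  99 110 123 106  76  72  87 119]
 [151 153 154 156 159 150 136 121 116 109 107 115 133 154]
 [150 152 154 163 177 178 168 154 148 144 145 151 164 172]
 [150 150 152 159 170 177 171 167 165 166 168 162 164 164]]
```

```bash
python3 -c "
from cell import *
print(job_done())"
```

```text
the job is handed in; nothing more can be done
None
```

I handed the job in with all three vials lying in the carrier's grooves, the cover slid fully home and the cap screwed tight; the last camera picture showed each of these, but no verdict came back.

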